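# Lapped cover plate from the surface plate to the leak-test clamp

### The arm

A 6-joint arm with a two-finger parallel gripper is mounted at the origin on the work surface. World frame = base frame: x ahead of the robot, y to its left, z up, the work surface at z = 0. Lengths are in m, angles in rad, forces in N, time in s.
With the tool pointing down it reaches from about 0.375 to 0.975 m from the base axis. Payload 3.8 kg.
Tool frame: the origin (TCP) lies at the very end of the fingers, on their centre line; the grasp point (between the pads) lies behind it (r.pinch_z is the z of the grasp point in the tool frame, in m); z points along the fingers, y is the direction in which the jaws open and shut (so a half turn about z gives the same grasp; the last joint's range is limited). The gripper opens to 85 mm and grips with 20 to 120 N. Pads are 22 mm wide; open, the fingers measure 114 mm over their backs; the gripper's body (76 mm by 85 mm) begins 54 mm behind the grasp point. The pads swing forward as they close: fully open they stand 13 mm farther back than shut.
Start: joints at [-1.369, 0.264, 1.604, -0, 1.274, -0.037], TCP at [0.16, -0.656, 0.231] pointing down, gripper open.
Joint ranges: [-2.63, 2.63], [-0.94, 2.18], [0.31, 2.57], [-1.31, 4.45], [0, 2.66], [-2.55, 2.55]. Speed limits (rad/s): [2.57, 2.57, 3.14, 3.14, 3.14, 3.14].

### API

Orientations are given as a rotation vector (axis times angle).
In Python, from workcell import r gives the robot as it stands.
- The arm moves only by the tool apply_moves, never from a script. Its argument "increments" is one flat list of numbers, 4 for each row, row after row: the shift along the world's x, y, z in mm, then the turn about the world's z in degrees. In form: [dx, dy, dz, turn, dx, dy, dz, turn, ...]. A call has 1 to 20 rows; each row shifts and turns the commanded pose from where the row before left it; what a row does not reach is not made up. A row lasts 1/8 s, in which the tool goes at most 62.5 mm and 10.7 degrees, less where a joint would pass 70% of its speed; a pose out of reach is approached as far as the arm can. A call is refused whole if a number of a shift passes 62.5 or a number of a turn 10.7, either way. A call with a gripper value outside its range is refused whole. "gripper" is the finger opening in mm, from 0 to 85.4, set as the call begins (left out, the last holds). The fingers move at their own pace and stop on an object; the grip force is fixed at half the most. Time passes only in rows, so rows that do not move let the fingers close. It gives the time, the measured TCP pose, the force and the opening at its end, in the units of the state.
- r.read_state(): the state, without advancing time (a new reading comes with each control period).
- r.capture(name): name is "scene" or "top" or "wrist"; returns a dict with "img" (384x512x3 uint8, red, green, blue), "intrinsics" (3x3 intrinsics, pixels), "dist_coeffs" ([k1, k2, p1, p2, k3] as OpenCV has them; the pictures are not rectified), "view" (4x4, takes a point from world to camera coordinates); the wrist camera has in their place "mount" (4x4, takes a point from camera to tool coordinates, whose origin is the TCP and whose axes are the flange's). Camera axes: x right, y down, z forward; pixel columns grow to the right and rows downward; lengths in m; the calibration is good to about 2 mm. A picture is of the moment at which its call begins: read the wrist's pose just before it. There is no depth.
- r.job_done(): hands the job in, once; it reports no verdict.
The state is a dict: "time": time; "q": joint angles; "joint_velocities": joint speeds; "joint_efforts": joint torques, N m; "tool_pos": TCP position; "tool_rot": TCP orientation; "ft_force": force on the tool from outside, world axes, zero at the start; "torque": the same for the moment, N m; "gripper_width": finger opening in m.
Only numpy, scipy, OpenCV 4.12 (cv2) and the standard library are available. Lean on these libraries where they do the work, as an engineer would, in place of code of your own. Each camera call takes 0.05 s, during which the arm holds its last target.

### The job

The thin lapped cover plate on the granite surface plate is to be leak-tested: slide it lengthways over an edge of the granite where there is room for your gripper, until its end overhangs by at least 2 cm, then take hold of the overhanging part and lift it off without ever letting it drop. Lay it flat on the port block of the test fixture, centred and in line with it, and then push the toggle clamp's handle fully down so that the clamp's pad holds the plate. Leave all the other things on the bench and on the granite where they are.

Things in the scene. Friction and masses are not known exactly. Their poses are not given: they have to be found in the camera images.
- slab: Dark granite surface plate, a fixed block 250 (its x) x 160 (y) x 50 high, at the left or the right. Origin: centre of its underside, on the bench top (z = 0); z up; top face 50 above the bench. Close beyond one of its short (x) ends stands the dial-indicator stand, beyond the other lies only the flat spanner; either end may be either.
- cover_plate: Flat aluminium plate 110 (x) x 50 (y) x 3 thick, 40 to 65 g, a 6.5 hole near each corner. Origin: centre of its underside; z is its normal. Starts flat near the middle of the granite, lengthways along it within 0.2 rad; too thin to grip there. It slides easily: a fingertip pressed on top with 5 to 20 N drags it. Overhanging, it stays put while its centre is over the granite. Same either way round.
- plate_end_a (a point): Middle of the plate's short end at its +x, 55 from the centre, mid-thickness.
- plate_end_b (a point): Middle of the plate's other short end, at its -x, 55 from the centre, mid-thickness.
- fixture: Fixed aluminium base 240 (x) x 110 (y) x 12. Origin: centre of its underside, on the bench top; z up; -x end nearer the robot. From -x: brass stub (to x = -139, top 36 up); port block, 64 (x) x 36 (y), top 60 up, centred at x = -65; clamp riser x = 8 to 70; gauge 46 high at x = 95, y = 34. The plate overhangs the block by 7 each side and 23 each end: fingers can straddle it down to 40 up.
- port (a point): Centre of the port block's top face (the O-ring is round it), 60 above the bench, at x = -65 in the fixture's frame.
- clamp (a joint): Toggle clamp handle angle h (rad): 0 = fully down, handle level, plate clamped; grows as the handle is lifted to 1.1, fully open. Starts at 1.0 to 1.1. Stays where it is left; about 7 N at the grip moves it, a little more at the very end as the pad meets the plate. The bar's angle is 1.65 h.
- clamp_hinge (a point): Handle hinge centre, at x = 41, y = 0, 84 above the bench in the fixture's frame; axis along the fixture's y. From here the handle points along the fixture's +x when down and swings up towards +z when open.
- clamp_grip (a point): Point on the handle's axis 85 from its hinge, to push on; the grip is a black round bar 17 in diameter reaching from 40 to 108 from the hinge.
- clamp_bar: Clamp's steel bar with rubber-tipped spindle. Origin: its hinge, x = 20, y = 0, 84 above the bench in the fixture's frame. When down it reaches 95 along the fixture's -x and its pad (13 wide), 85 from the hinge, presses on the middle of a plate on the port block; when open it leans a little past upright, tip to 180 above the bench, spindle then pointing to -x, 22 out from the bar.
- vee_block: Cast-iron vee block 55 (x) x 30 (y) x 35 high, 0.25 kg, loose on the granite beside the plate. Origin: centre of its underside. Leave alone.
- gauge_block: Steel setting block 75 (x) x 25 (y) x 50 high, 0.6 kg, loose on the granite on the plate's other side. Origin: centre of its underside. Leave alone.
- dial_stand: Dial-indicator stand, 1.4 kg, loose on the bench close to one end of the granite: base 58 (x) x 50 (y) x 55 high, a thin column to 225 high and a dial 57 in diameter carried 75 to 95 out to its -y at 165 high. Origin: centre of the base's underside. Leave alone.
- wrench: Flat steel open-ended spanner 150 long (x), under 12 high, lying on the bench beyond the other end of the granite, across it. Origin: under its middle. Leave alone.
- screwdriver: Screwdriver 170 long (x), lying beside the fixture, under 35 high. Leave alone.
- fitting: Small stepped brass fitting 26 in diameter, 34 high, standing beside the fixture on the other side. Origin: centre of its underside. Leave alone.
- oil_bottle: Small clear oil bottle 48 in diameter, 130 high, standing beyond the fixture's handle end. Origin: centre of its underside. Leave alone.
- bolt_tray: Steel tray of bolts 110 (x) x 150 (y) x 30 high, fixed on the bench near the middle, beyond the work. Origin: centre of its underside.
Things that resemble listed ones, but are neither listed nor needed, are in the scene too. There is more than one size of the cover_plate; the one meant has the size given above.

How it is judged:
By the outcome, as a careful person would: the job done as asked, in the order asked, and still so for the second after the job is handed in, with the robot touching nothing.
It also fails if it takes over 64 s, if anything falls off the work surface, if the arm or the gripper's body presses on something with over 40 N, if the wrist force passes 120 N, or if a joint passes its speed limit or range.

## Working session

There is one attempt and no reset: what is moved stays moved. The work goes in short steps, Python scripts to look and compute and a tool call to move; the robot and the scene stay as the last step left them, time stands still between calls to the robot, and variables do not carry over. Pictures are saved under pics/ and viewed, and the job is handed in when it is done.

Besides the shell and the picture viewer there is one more tool, called after ">>>" by a JSON object that holds its "fn" and its "kwargs". apply_moves: Moves the arm, as the interface text tells. Its arguments: {"type":"object","properties":{"increments":{"type":"array","items":{"type":"number"}},"gripper":{"type":"number"}},"required":["increments"]}

```bash
ls; mkdir -p pics; python3 - <<'E'
from workcell import r
import cv2,json
s=r.read_state();print(s, r.pinch_z)
for n in ["scene","top"]:
    c=r.capture(n);print(n,c["intrinsics"],c["dist_coeffs"],c["view"])
    cv2.imwrite(f"pics/{n}0.png",cv2.resize(c["img"][:,:,::-1],(800,600),interpolation=cv2.INTER_CUBIC))
E
```

```text
pics
{'time': 0.0, 'q': array([-1.36888334e+00,  2.64786393e-01,  1.60537163e+00,  2.36762016e-05,
        1.27370585e+00, -3.68673137e-02]), 'joint_velocities': array([-0.00025499, -0.00034129, -0.00063252, -0.00067385,  0.0003946 ,
        0.00021917]), 'joint_efforts': array([ 1.09262321e-03, -5.15113485e+01, -3.67310214e+01,  1.97899544e-05,
        1.30919844e-02, -9.39390475e-06]), 'tool_pos': array([ 0.15952982, -0.65512393,  0.22994091]), 'tool_rot': array([-3.11698115e+00, -3.73904134e-01,  2.58462339e-04]), 'ft_force': array([-1.12030963, -0.12044885,  0.78107127]), 'torque': array([-0.00941101, -0.00049722,  0.08235625]), 'gripper_width': 0.08536742901685493} -0.0187
scene [[415.50974906   0.         260.79383898]
 [  0.         415.50974906 190.78450164]
 [  0.           0.           1.        ]] [-0.1540049  0.         0.         0.         0.       ] [[ 0.4954617   0.86826956 -0.0250135  -0.29225722]
 [ 0.4776893  -0.29640946 -0.82701534 -0.19938899]
 [-0.72548648  0.39780574 -0.56162261  1.52873462]
 [ 0.          0.          0.          1.        ]]
top [[390.93901195   0.         253.85153401]
 [  0.         390.93901195 194.01759951]
 [  0.           0.           1.        ]] [-0.01704554  0.          0.          0.          0.        ] [[ 1.53048252e-02 -9.99876812e-01  3.48178780e-03 -5.42251953e-05]
 [-9.82655990e-01 -1.56846520e-02 -1.84773365e-01  5.67142599e-01]
 [ 1.84805213e-01 -5.93475590e-04 -9.82774990e-01  9.68195586e-01]
 [ 0.00000000e+00  0.00000000e+00  0.00000000e+00  1.00000000e+00]]
```

View pics/scene0.png

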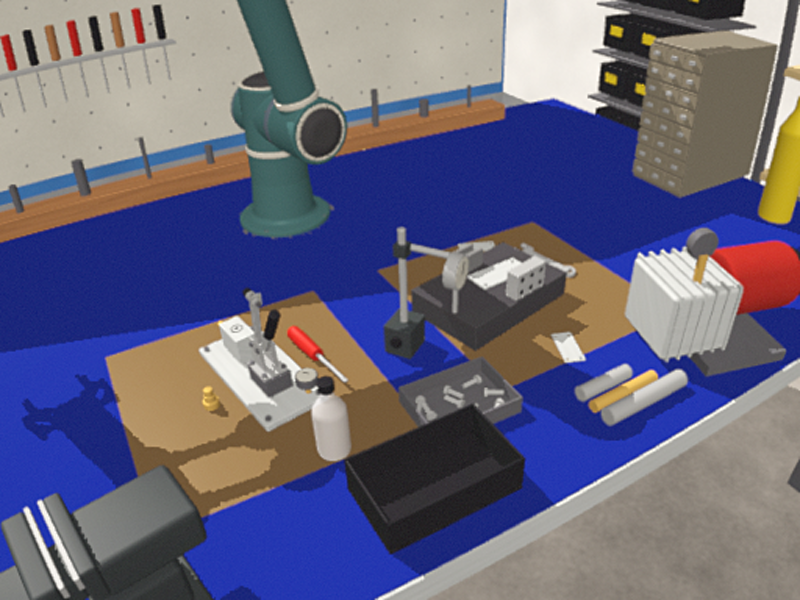

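View pics/top0.png

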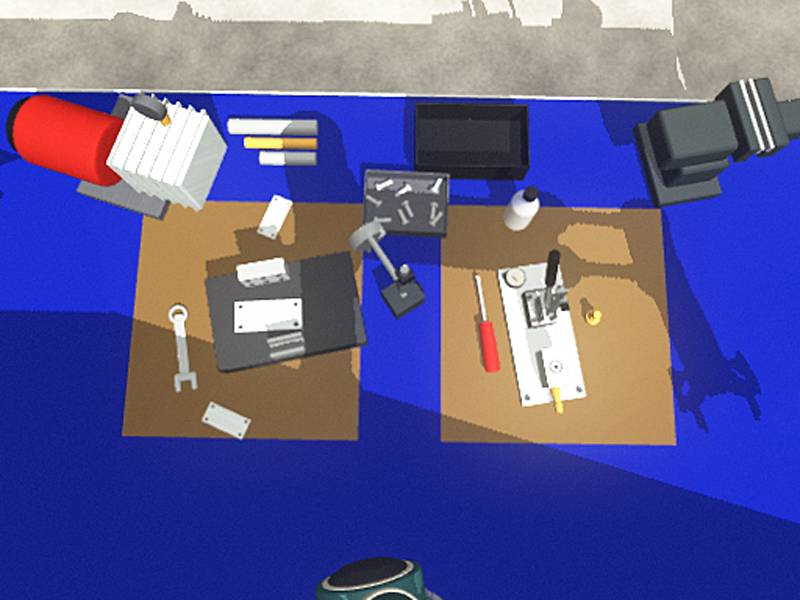

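Candidates for the cover plate (top0, 800x600 px): the white plate on the granite (267,315), the small loose plate behind the granite (275,215), and the one in front (226,420). Only the one on the granite fits the description. The dial stand is at the granite's right (-y) end and the spanner at its left (+y) end, so I'll slide it towards +y. Next come close crops.

```bash
cat > h.py <<'E'
import numpy as np,cv2
from workcell import r
from scipy.spatial.transform import Rotation as R
def cam(n):
    if n=="wrist":
        s=r.read_state();c=r.capture(n)
        T=np.eye(4);T[:3,:3]=R.from_rotvec(s["tool_rot"]).as_matrix();T[:3,3]=s["tool_pos"]
        c["view"]=np.linalg.inv(T@np.array(c["mount"]))
    else: c=r.capture(n)
    return c
def ray(c,uv):
    p=cv2.undistortPoints(np.array(uv,float).reshape(-1,1,2),np.array(c["intrinsics"]),np.array(c["dist_coeffs"])).reshape(-1,2)
    V=np.array(c["view"]);d=np.c_[p,np.ones(len(p))]@V[:3,:3]
    return -V[:3,:3].T@V[:3,3],d/np.linalg.norm(d,axis=1)[:,None]
def atz(c,uv,z):
    o,d=ray(c,uv);z=np.broadcast_to(z,len(d));return o+d*((z-o[2])/d[:,2])[:,None]
def tri(c1,u1,c2,u2):
    o1,d1=ray(c1,u1);o2,d2=ray(c2,u2);out=[]
    for a,b in zip(d1,d2):
        k=np.linalg.lstsq(np.c_[a,-b],o2-o1,rcond=None)[0]
        p,q=o1+k[0]*a,o2+k[1]*b;out.append(np.r_[(p+q)/2,np.linalg.norm(p-q)])
    return np.array(out)
def proj(c,P):
    V=np.array(c["view"]);return cv2.projectPoints(np.array(P,float),V[:3,:3],V[:3,3],np.array(c["intrinsics"]),np.array(c["dist_coeffs"]))[0].reshape(-1,2)
def crop(c,x0,y0,w,h,s,name):
    cv2.imwrite("pics/"+name,cv2.resize(c["img"][y0:y0+h,x0:x0+w,::-1],None,fx=s,fy=s,interpolation=cv2.INTER_CUBIC))
E
python3 - <<'E'
from h import *
c=cam("top");crop(c,100,140,150,115,5,"t1.png");crop(c,300,140,110,130,4.5,"t2.png")
c=cam("scene");crop(c,240,130,140,110,5,"s1.png");crop(c,120,180,120,110,5,"s2.png")
E
```

```text
(no output)
```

View pics/t1.png

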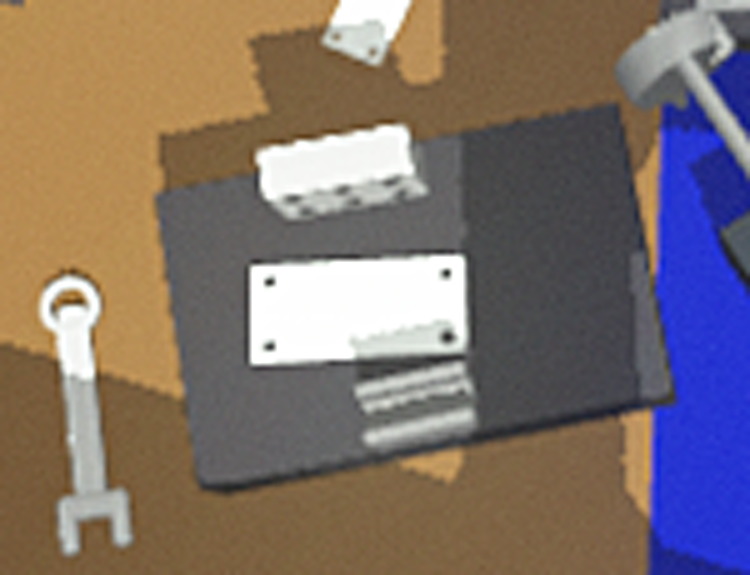

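View pics/t2.png

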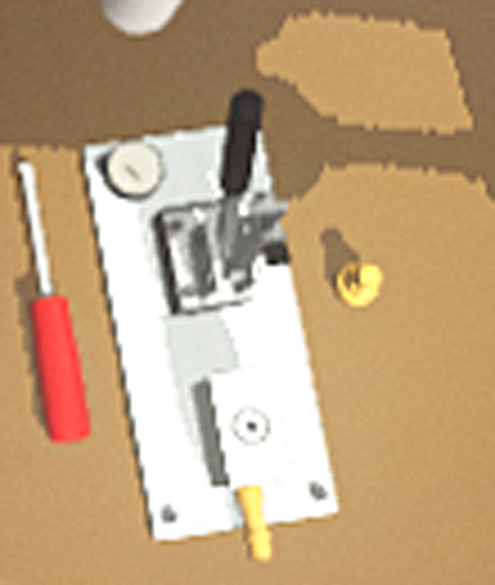

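View pics/s1.png

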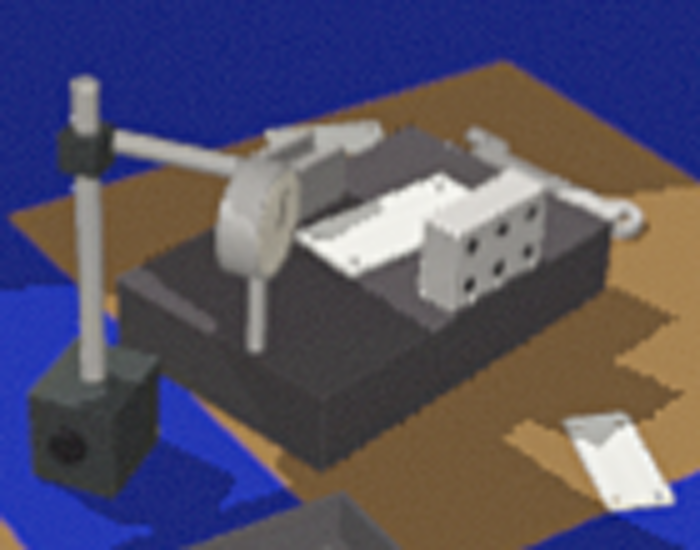

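View pics/s2.png

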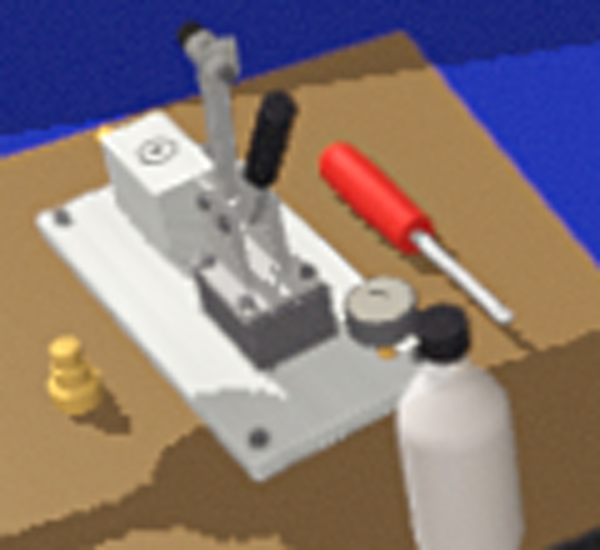

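The choice is the plate on the granite: t1 holes at (269,282), (446,273), (270,345) and (447,336). In s1 the visible holes are at (353,262) and (440,185).

```bash
python3 - <<'E'
from h import *
np.set_printoptions(precision=4,suppress=True)
t=cam("top");s=cam("scene")
f=lambda uv,x0,y0,k:(np.array(uv,float)+.5)/k-.5+[x0,y0]
T1=lambda uv:f(uv,100,140,5); T2=lambda uv:f(uv,300,140,4.5)
S1=lambda uv:f(uv,240,130,5); S2=lambda uv:f(uv,120,180,5)
print("holes tri",tri(t,T1([(446,273),(270,345)]),s,S1([(353,262),(440,185)])))
print("plate hull z.053",atz(t,T1([(250,264),(466,257),(468,357),(251,366)]),.053))
print("holes",atz(t,T1([(269,282),(446,273),(447,336),(270,345)]),.053))
print("slab",atz(t,T1([(156,193),(615,103),(672,403),(200,484)]),.05))
print("slab tri (right back)",tri(t,T1([(672,403)]),s,S1([(118,283)])))
print("wrench",atz(t,T1([(70,275),(95,545)]),.006))
print("blocks vee",atz(t,T1([(355,390),(468,362),(475,408),(365,430)]),.035),"gb",atz(t,T1([(257,152),(408,124),(414,170),(270,195)]),.1))
print("port tri",tri(t,T2([(251,426)]),s,S2([(157,151)])), atz(t,T2([(251,426)]),.06))
print("base top corners",atz(t,T2([(84,146),(245,124),(338,508),(153,537)]),.012))
print("block top",atz(t,T2([(285,477),(217,485),(218,372)]),.06))
print("handle tip tri",tri(t,T2([(247,97)]),s,S2([(282,100)])))
E
```

```text
holes tri [[0.5635 0.1777 0.0509 0.0029]
 [0.5241 0.2677 0.0525 0.0013]]
plate hull z.053 [[0.567  0.2814 0.053 ]
 [0.5725 0.1686 0.053 ]
 [0.5198 0.1652 0.053 ]
 [0.5133 0.2774 0.053 ]]
holes [[0.5576 0.2708 0.053 ]
 [0.5639 0.1786 0.053 ]
 [0.5306 0.1766 0.053 ]
 [0.5244 0.2682 0.053 ]]
slab [[0.6049 0.3344 0.05  ]
 [0.6579 0.0934 0.05  ]
 [0.4979 0.0591 0.05  ]
 [0.4522 0.3005 0.05  ]]
slab tri (right back) [[0.4992 0.0601 0.0412 0.0012]]
wrench [[0.5681 0.3924 0.006 ]
 [0.422  0.3672 0.006 ]]
blocks vee [[0.5039 0.2266 0.035 ]
 [0.5197 0.1679 0.035 ]
 [0.4954 0.1631 0.035 ]
 [0.4829 0.2203 0.035 ]] gb [[0.6156 0.2688 0.1   ]
 [0.6314 0.1934 0.1   ]
 [0.6076 0.1892 0.1   ]
 [0.5935 0.2609 0.1   ]]
port tri [[ 0.4654 -0.2523  0.0589  0.0008]] [[ 0.4654 -0.2516  0.06  ]]
base top corners [[ 0.639  -0.1674  0.012 ]
 [ 0.6546 -0.2665  0.012 ]
 [ 0.4221 -0.3141  0.012 ]
 [ 0.4037 -0.2045  0.012 ]]
block top [[ 0.437  -0.2699  0.06  ]
 [ 0.432  -0.2314  0.06  ]
 [ 0.4959 -0.2338  0.06  ]]
handle tip tri [[ 0.6252 -0.2245  0.1776  0.0003]]
```

>>> {"fn": "apply_moves", "kwargs": {"increments": [20, 14, 15, 5, 36, 26, 15, 10, 36, 26, 15, 10, 36, 26, 15, 10, 36, 26, 15, 10, 36, 26, 15, 10, 36, 26, 15, 10, 36, 26, 0, 10, 24, 40, 0, 5, 12, 44, 0, 0, 12, 44, 0, 0, 12, 44, 0, 0, 12, 44, 0, 0, 12, 44, 0, 0, 0, 45, 0, 0, 0, 45, 0, 0], "gripper": 0}}

```text
time: 2.3
tool_pos: [0.5156, -0.1083, 0.3363]
tool_rot: [2.149, 2.292, 0.0]
ft_force: [0.7, 0.2, 0.0]
gripper_width: 0.0005
```

```bash
python3 - <<'E'
from h import *
np.set_printoptions(precision=4,suppress=True)
s=r.read_state();print(s["time"],s["tool_pos"],s["q"],R.from_rotvec(s["tool_rot"]).as_matrix()[:,0],s["ft_force"],s["gripper_width"])
c=cam("wrist");print(np.array(c["mount"]));crop(c,0,0,512,384,1.5,"w1.png")
E
```

```text
2.3 [ 0.5156 -0.1083  0.3363] [-0.2545 -0.0675  1.7752  0.0001  1.4337 -0.3187] [-0.0642  0.9979  0.    ] [0.6656 0.2084 0.0118] 0.0004723694008708583
[[-0.0004 -0.9467 -0.322   0.082 ]
 [ 1.     -0.0005  0.0001 -0.0003]
 [-0.0002 -0.322   0.9467 -0.1418]
 [ 0.      0.      0.      1.    ]]
```

View pics/w1.png

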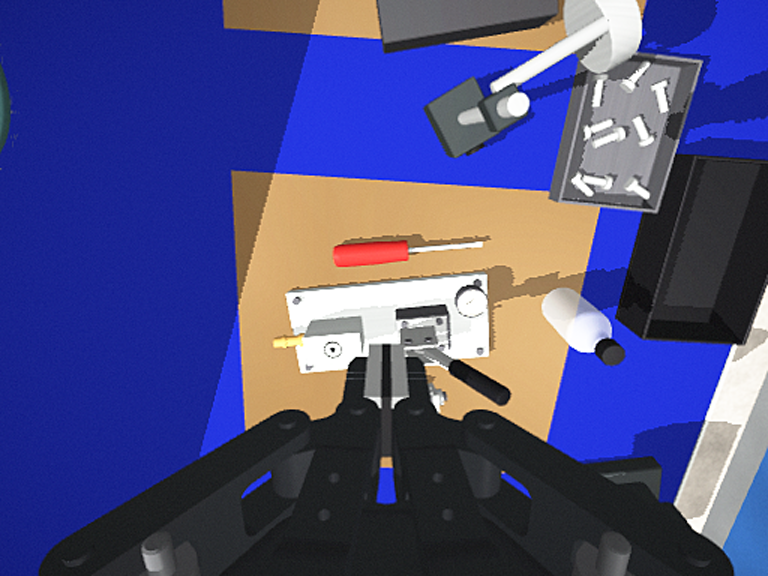

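w1 gives a second view of the fixture: port at (333,349), base corners at (286,293), (488,273), (302,374) and (490,355). Next I move above the granite.

>>> {"fn": "apply_moves", "kwargs": {"increments": [3, 41, 0, 0, 3, 41, 0, 0, 3, 41, 0, 0, 3, 41, 0, 0, 3, 41, 0, 0, 3, 41, 0, 0, 3, 41, 0, 0, 3, 41, 0, 0, 0, 0, 0, 0]}}

```text
time: 3.48
tool_pos: [0.5395, 0.2205, 0.3359]
tool_rot: [-2.144, -2.295, -0.0]
ft_force: [-0.2, 0.3, 0.3]
gripper_width: 0.0002
```

```bash
python3 - <<'E'
from h import *
np.set_printoptions(precision=4,suppress=True)
c=cam("wrist");crop(c,0,0,512,384,1.5,"w2.png")
import pickle;pickle.dump(c,open("w2.pkl","wb"));crop(c,130,60,250,190,3.2,"w2c.png")
E
```

```text
(no output)
```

View pics/w2.png

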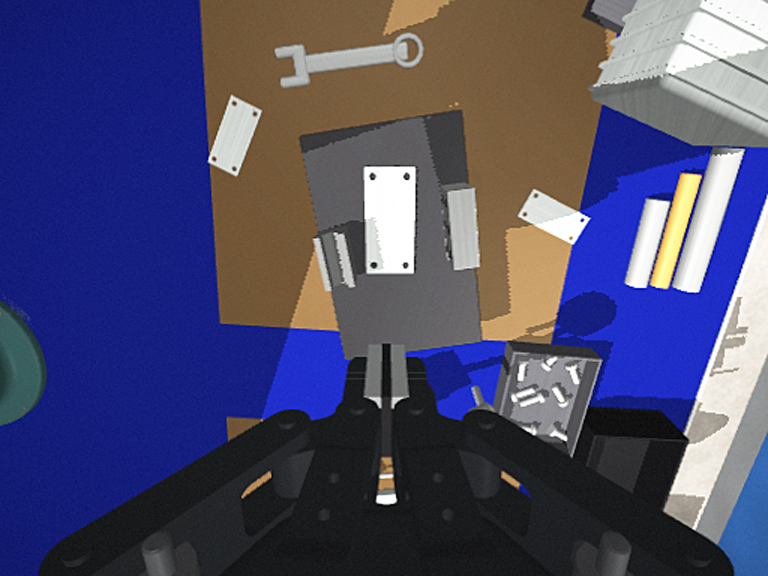

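View pics/w2c.png

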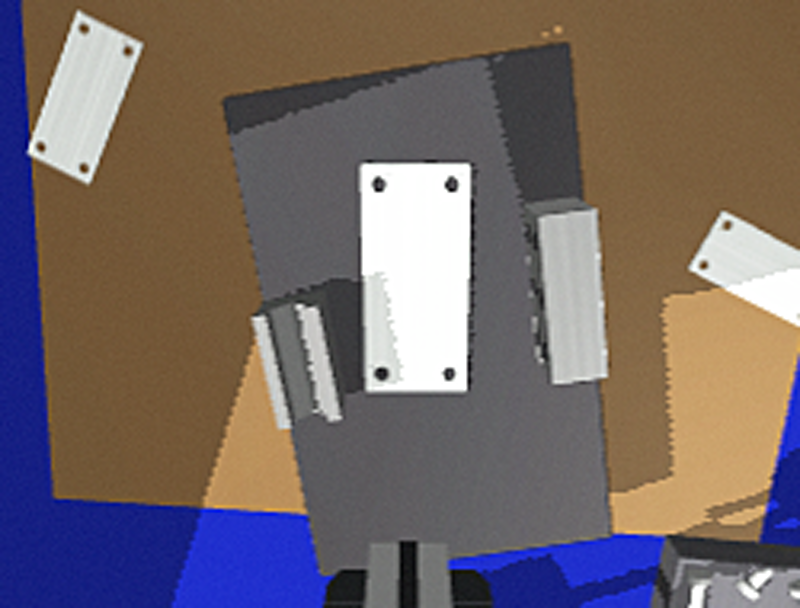

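```bash
python3 - <<'E'
from h import *
import pickle
np.set_printoptions(precision=4,suppress=True)
t=cam("top");s=cam("scene");w=pickle.load(open("w2.pkl","rb"))
f=lambda uv,x0,y0,k:(np.array(uv,float)+.5)/k-.5+[x0,y0]
T1=lambda uv:f(uv,100,140,5);W=lambda uv:f(uv,130,60,3.2);S1=lambda uv:f(uv,240,130,5)
h=[(379,184),(452,184),(382,374),(449,374)]
print("tri w-top",tri(w,W(h),t,T1([(270,345),(269,282),(447,336),(446,273)])))
print("tri w-scene",tri(w,W([h[0],h[3]]),s,S1([(440,185),(353,262)])))
P=atz(w,W(h),.053);print(P,P.mean(0)); d=P[0]+P[1]-P[2]-P[3];print("axis deg",np.degrees(np.arctan2(d[1],d[0])))
print("corners",atz(w,W([(360,162),(471,163),(468,391),(364,391)]),.053))
print("slab",atz(w,W([(223,99),(569,43),(610,535),(320,573)]),.05))
print("vee top",atz(w,W([(300,305),(320,302),(342,417),(322,420),(253,317)]),.085))
print("gauge",atz(w,W([(537,218),(597,210),(607,377),(554,383)]),.1))
E
```

```text
tri w-top [[0.5231 0.2665 0.0603 0.0006]
 [0.5561 0.2688 0.0608 0.0002]
 [0.5296 0.1757 0.0584 0.0004]
 [0.5626 0.1778 0.0582 0.0006]]
tri w-scene [[0.5232 0.2666 0.0524 0.0017]
 [0.563  0.176  0.0509 0.0006]]
[[0.5226 0.266  0.053 ]
 [0.5565 0.2682 0.053 ]
 [0.5294 0.1741 0.053 ]
 [0.5626 0.1764 0.053 ]] [0.5428 0.2212 0.053 ]
axis deg 94.01867587705577
corners [[0.5133 0.2752 0.053 ]
 [0.5644 0.2783 0.053 ]
 [0.5728 0.1682 0.053 ]
 [0.5209 0.1647 0.053 ]]
slab [[0.4496 0.2986 0.05  ]
 [0.6036 0.3328 0.05  ]
 [0.6559 0.092  0.05  ]
 [0.5024 0.0587 0.05  ]]
vee top [[0.4912 0.2135 0.085 ]
 [0.5001 0.2155 0.085 ]
 [0.5123 0.1616 0.085 ]
 [0.503  0.1595 0.085 ]
 [0.4702 0.2066 0.085 ]]
gauge [[0.5905 0.2606 0.1   ]
 [0.6151 0.2656 0.1   ]
 [0.6294 0.1937 0.1   ]
 [0.6063 0.1893 0.1   ]]
```

>>> {"fn": "apply_moves", "kwargs": {"increments": [5, -19, -40, 0, 0, 0, -50, 0, 0, 0, -50, 0, 0, 0, -50, 0, 0, 0, -50, 0, 0, 0, -25, 0, 0, 0, -8, 0, 0, 0, -2, 0, 0, 0, -1, 0, 0, 0, -1, 0, 0, 0, 0, 0]}}

```text
time: 5.0
tool_pos: [0.5452, 0.1994, 0.0601]
tool_rot: [2.148, 2.291, 0.002]
ft_force: [-0.1, 0.2, -0.4]
gripper_width: -0.0001
```

>>> {"fn": "apply_moves", "kwargs": {"increments": [0, 0, -2, 0, 0, 0, -2, 0, 0, 0, -1, 0, 0, 0, -1, 0, 0, 0, 0, 0]}}

```text
time: 5.62
tool_pos: [0.5447, 0.1992, 0.0532]
tool_rot: [-2.149, -2.292, 0.0]
ft_force: [0.1, 0.2, 0.2]
gripper_width: 0.0
```

>>> {"fn": "apply_moves", "kwargs": {"increments": [0, 0, -1, 0, 0, 0, 0, 0]}}

```text
time: 5.88
tool_pos: [0.5451, 0.1993, 0.053]
tool_rot: [2.149, 2.291, 0.001]
ft_force: [-2.1, -0.8, 5.3]
gripper_width: 0.0001
```

>>> {"fn": "apply_moves", "kwargs": {"increments": [0, 0, -1, 0, 0, 0, 0, 0]}}

```text
time: 6.12
tool_pos: [0.5457, 0.1994, 0.053]
tool_rot: [2.148, 2.291, 0.003]
ft_force: [-1.6, 0.1, 9.2]
gripper_width: 0.0001
```

>>> {"fn": "apply_moves", "kwargs": {"increments": [0, 2, -0.5, 0, -0.3, 4, 0, 0, -0.4, 5, 0, 0, -0.4, 5, 0, 0, -0.3, 4, 0, 0]}}

```text
time: 6.75
tool_pos: [0.5456, 0.2194, 0.0531]
tool_rot: [2.147, 2.29, 0.005]
ft_force: [0.4, -2.3, 9.5]
gripper_width: -0.0001
```

```bash
python3 - <<'E'
from h import *
c=cam("wrist");crop(c,0,0,512,384,1.5,"w3.png")
c=cam("top");crop(c,100,140,150,115,5,"t3.png")
c=cam("scene");crop(c,240,130,140,110,5,"s3.png")
E
```

```text
(no output)
```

View pics/w3.png

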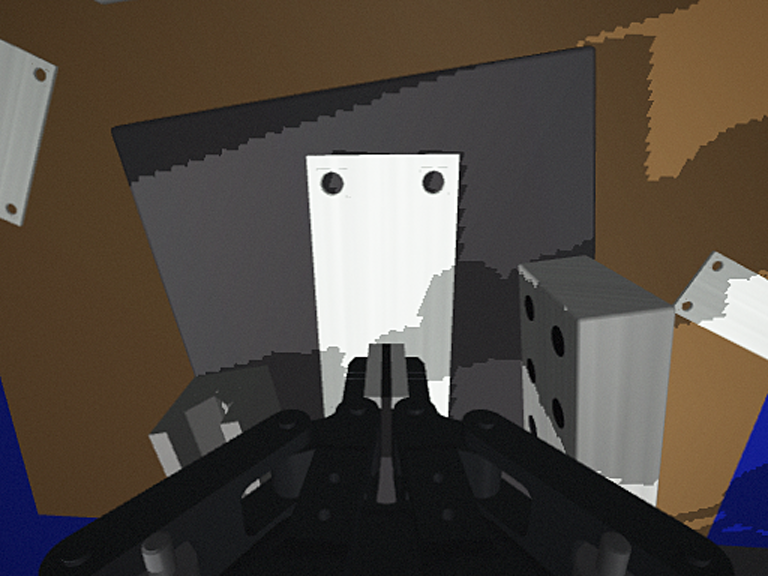

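View pics/s3.png

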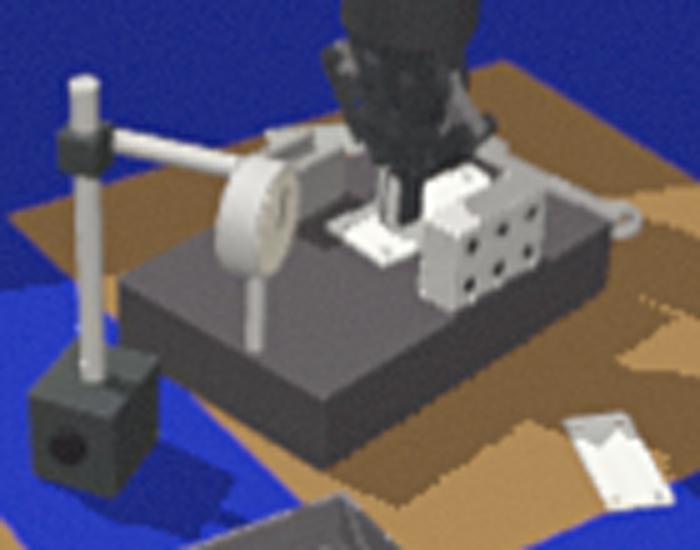

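The plate moves with the finger. In w3 its front holes are at (332,183) and (433,182), and its end corners at (306,155) and (460,154).

```bash
cat > pl.py <<'E'
from h import *
def rep(u,corn=None,slab=None,z=.053):
    np.set_printoptions(precision=4,suppress=True)
    w=cam("wrist");f=lambda uv:(np.array(uv,float)+.5)/1.5-.5
    P=atz(w,f(u),z);print("holes",P[:,:2].tolist());d=P[1]-P[0];print("axis",np.degrees(np.arctan2(d[1],d[0]))+90,"len",np.linalg.norm(d))
    if corn: 
        C=atz(w,f(corn),z);print("corners",C,"end mid",C.mean(0))
    if slab: print("slab",atz(w,f(slab),.05))
E
python3 -c "
from pl import *
rep([(332,183),(433,182)],[(306,155),(460,154)],[(113,129),(594,49)])"
```

```text
holes [[0.5230347980819858, 0.28637767310174894], [0.556535370706499, 0.28883837113927724]]
axis 94.20096923720077 len 0.03359082316648672
corners [[0.5144 0.2948 0.053 ]
 [0.5644 0.2983 0.053 ]] end mid [0.5394 0.2966 0.053 ]
slab [[0.4506 0.299  0.05  ]
 [0.6029 0.3323 0.05  ]]
```

>>> {"fn": "apply_moves", "kwargs": {"increments": [-0.3, 4, 0, 0, -0.4, 6, 0, 0, -0.4, 6, 0, 0, -0.4, 6, 0, 0, -0.4, 6, 0, 0, -0.3, 4, 0, 0]}}

```text
time: 7.7
tool_pos: [0.5433, 0.2516, 0.0531]
tool_rot: [2.147, 2.29, 0.006]
ft_force: [0.5, -3.4, 9.6]
gripper_width: -0.0004
```

>>> {"fn": "apply_moves", "kwargs": {"increments": [-0.3, 4, 0, 0, -0.4, 6, 0, 0, -0.4, 6, 0, 0, -0.4, 6, 0, 0, -0.4, 6, 0, 0, -0.3, 3, 0, 0, -0.1, 2, 0, 0, 0, 0, 0, 0]}}

```text
time: 8.7
tool_pos: [0.5409, 0.2848, 0.053]
tool_rot: [2.147, 2.29, 0.006]
ft_force: [-0.6, -1.9, 8.9]
gripper_width: -0.0001
```

```bash
python3 - <<'E'
from h import *
c=cam("wrist");crop(c,0,0,512,384,1.5,"w4.png")
E
```

```text
(no output)
```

View pics/w4.png

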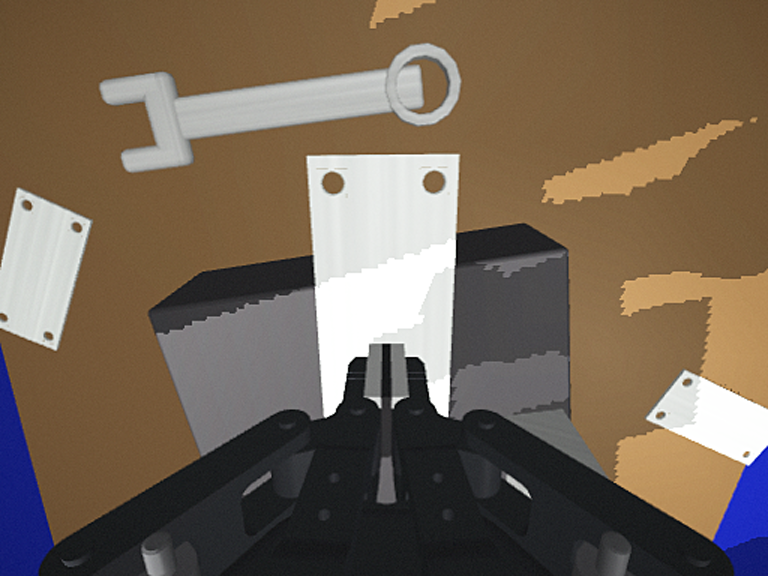

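w4: the plate end (307,156)–(460,154) is well over the granite edge, which runs (149,314)–(568,249). The spanner is clear beyond it.

```bash
python3 -c "
from pl import *
rep([(333,182),(434,181)],[(307,156),(460,154)],[(149,314),(568,249)])"
```

```text
holes [[0.5186733377495525, 0.3516643488027709], [0.5521536572204429, 0.35412241493593366]]
axis 94.19902153528433 len 0.03357043164732741
corners [[0.51   0.3594 0.053 ]
 [0.5598 0.3633 0.053 ]] end mid [0.5349 0.3613 0.053 ]
slab [[0.4501 0.2983 0.05  ]
 [0.603  0.3332 0.05  ]]
```

>>> {"fn": "apply_moves", "kwargs": {"increments": [0, 0, 5, 0, 0, 0, 20, 0, 0, 0, 40, 0, -1, 15, 0, 0.5, -2, 24, 0, 0, -2, 23, 0, 0, 0, 0, 0, 0, 0, 0, 0, 0], "gripper": 85}}

```text
time: 9.8
tool_pos: [0.5329, 0.3463, 0.1146]
tool_rot: [-2.137, -2.302, 0.004]
ft_force: [0.1, 0.7, 0.3]
gripper_width: 0.0853
```

```bash
python3 - <<'E'
from h import *
s=r.read_state();print(s["tool_pos"],R.from_rotvec(s["tool_rot"]).as_matrix()[:,0],s["gripper_width"])
c=cam("wrist");crop(c,0,0,512,384,1.5,"w5.png")
E
```

```text
[0.53291095 0.3463245  0.11459196] [-0.07420285  0.99724228 -0.00132816] 0.08529435063976976
```

View pics/w5.png

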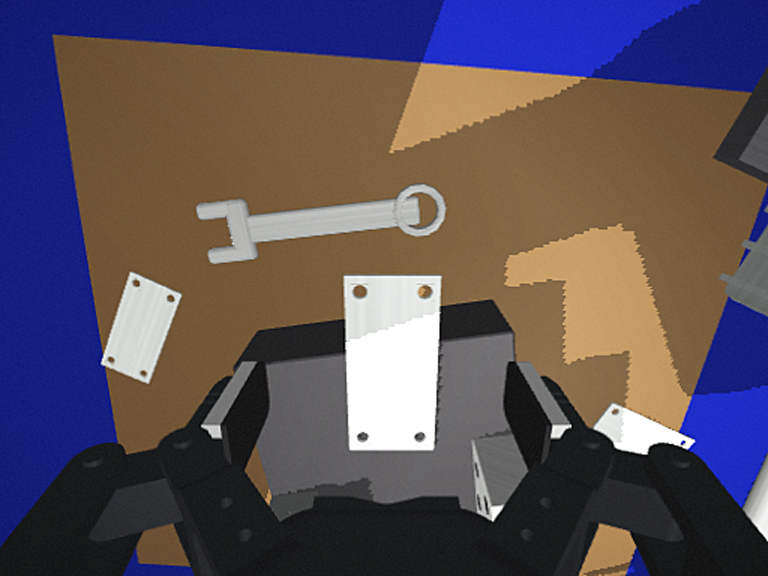

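```bash
python3 -c "
from pl import *
rep([(360,291),(426,291)],[(344,276),(441,276)],[(235,367),(515,334)])
rep([(362,437),(420,436)])"
```

```text
holes [[0.5188727226712864, 0.3515775768534024], [0.5530490597643256, 0.3540995892006707]]
axis 94.22044119276921 len 0.03426926557977022
corners [[0.5102 0.3592 0.053 ]
 [0.5599 0.3628 0.053 ]] end mid [0.5351 0.361  0.053 ]
slab [[0.4508 0.2996 0.05  ]
 [0.6046 0.3316 0.05  ]]
holes [[0.5251077560719718, 0.25928053118442473], [0.5592967151374784, 0.2625127415251096]]
axis 95.40066804247549 len 0.03434140512077678
```

>>> {"fn": "apply_moves", "kwargs": {"increments": [3, 0, -15, 0, 0, 0, -25, 0, 0, 0, -25, 0, 0, 0, -13, 0, 0, 0, -6, 0, 0, 0, 0, 0]}}

```text
time: 10.7
tool_pos: [0.5369, 0.3461, 0.0316]
tool_rot: [-2.139, -2.301, 0.0]
ft_force: [1.0, -0.4, 0.3]
gripper_width: 0.085
```

```bash
python3 - <<'E'
from h import *
c=cam("wrist");crop(c,0,0,512,384,1.5,"w6.png")
c=cam("scene");crop(c,260,110,140,110,5,"s6.png")
E
```

```text
(no output)
```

View pics/w6.png

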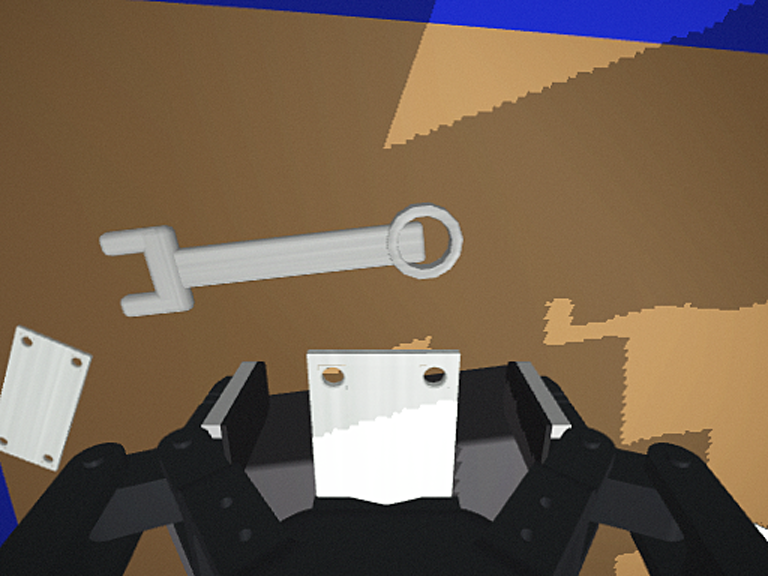

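View pics/s6.png

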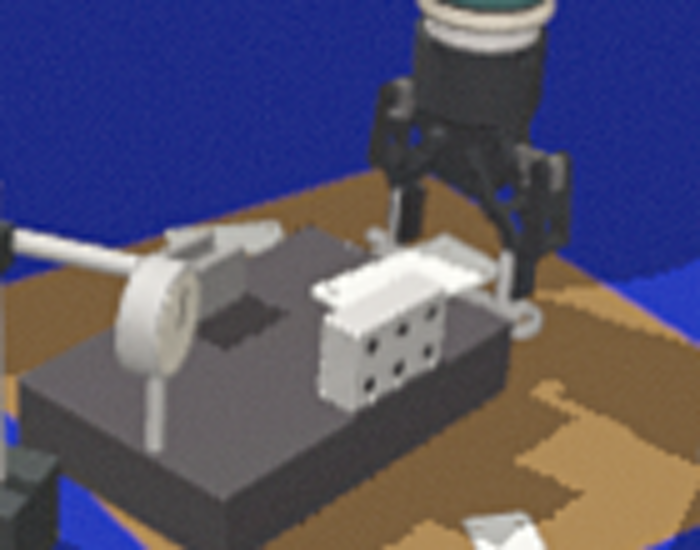

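w6: the pads stand symmetrically on both sides of the plate end, beyond the granite edge. Closing now.

>>> {"fn": "apply_moves", "kwargs": {"increments": [0, 0, 0, 0, 0, 0, 0, 0, 0, 0, 0, 0, 0, 0, 0, 0, 0, 0, 0, 0], "gripper": 40}}

```text
time: 11.42
tool_pos: [0.5372, 0.3465, 0.0325]
tool_rot: [2.139, 2.301, 0.002]
ft_force: [-0.7, -0.0, 4.4]
gripper_width: 0.0479
```

```bash
python3 - <<'E'
from h import *
c=cam("wrist");crop(c,0,0,512,384,1.5,"w7.png")
c=cam("scene");crop(c,260,110,140,110,5,"s7.png")
E
```

```text
(no output)
```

View pics/w7.png

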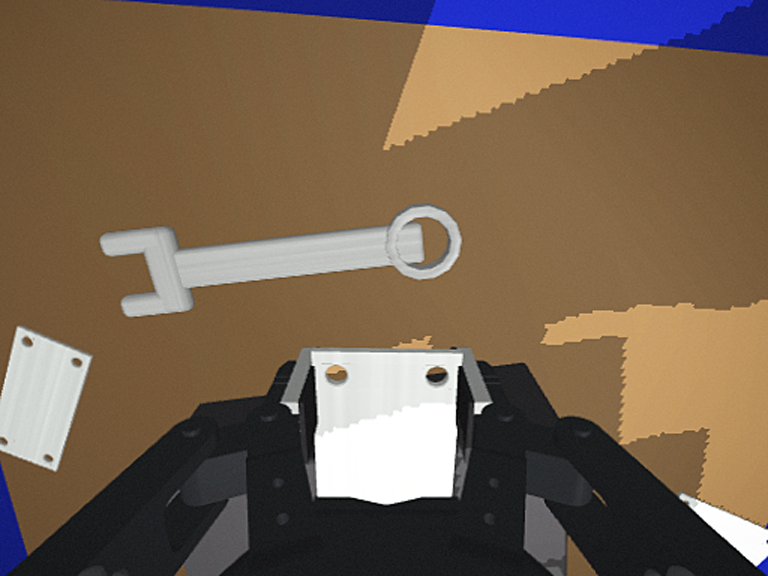

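View pics/s7.png

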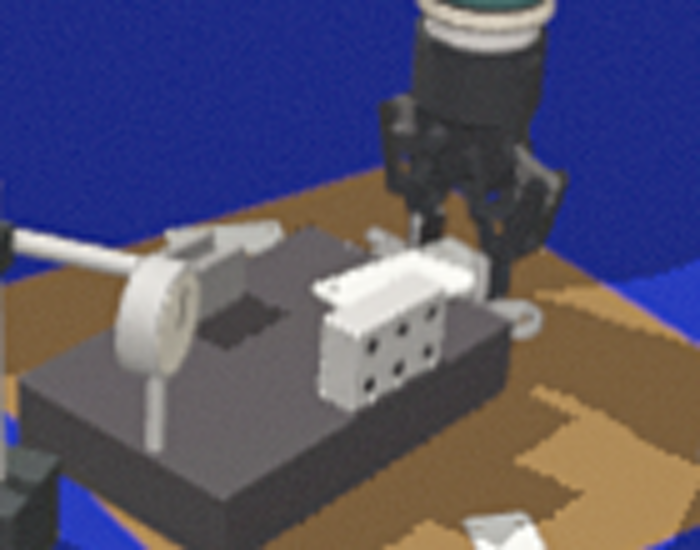

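>>> {"fn": "apply_moves", "kwargs": {"increments": [0, 0, 1, 0, 0, 0, 2, 0, 0, 0, 5, 0, 0, 0, 10, 0, 0, 0, 10, 0, 0, 0, 0, 0]}}

```text
time: 12.28
tool_pos: [0.5379, 0.3468, 0.0616]
tool_rot: [2.138, 2.3, 0.005]
ft_force: [-0.0, 0.4, -0.9]
gripper_width: 0.0478
```

```bash
python3 - <<'E'
from h import *
c=cam("wrist");crop(c,0,0,512,384,1.5,"w8.png")
c=cam("scene");crop(c,260,110,140,110,5,"s8.png")
E
```

View pics/s8.png

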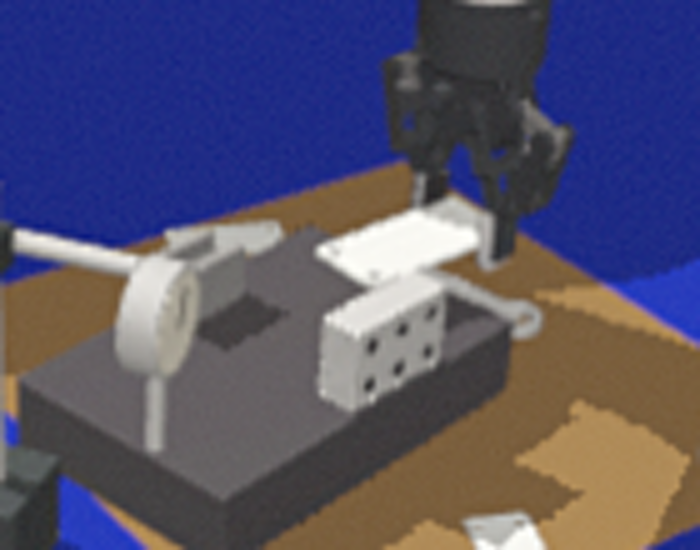

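The plate is lifted and level (s8). I'll refine the fixture pose from w1 and the top view.

```bash
python3 - <<'E'
from h import *
np.set_printoptions(precision=4,suppress=True)
w=cam("wrist");T=np.eye(4);T[:3,:3]=R.from_rotvec([2.149,2.292,0]).as_matrix();T[:3,3]=[.5156,-.1083,.3363]
w["view"]=np.linalg.inv(T@np.array(w["mount"]))
f=lambda uv:(np.array(uv,float)+.5)/1.5-.5
print("port",atz(w,f([(333,349)]),.06));B=atz(w,f([(286,293),(488,273),(490,355),(302,374)]),.012);print(B,B.mean(0))
d=B[1]-B[0];print(np.degrees(np.arctan2(d[1],d[0])))
im=cv2.imread("pics/w1.png");cv2.imwrite("pics/w1c.png",cv2.resize(im[260:420,260:540],None,fx=2.8,fy=2.8,interpolation=cv2.INTER_CUBIC))
print(r.read_state()["q"])
E
```

```text
port [[ 0.4652 -0.2536  0.06  ]]
[[ 0.4025 -0.2086  0.012 ]
 [ 0.6391 -0.1683  0.012 ]
 [ 0.6571 -0.2756  0.012 ]
 [ 0.4214 -0.318   0.012 ]] [ 0.53   -0.2426  0.012 ]
9.650258809801393
[ 0.5338  0.3485  1.8324 -0.      0.9608  0.4608]
```

View pics/w1c.png

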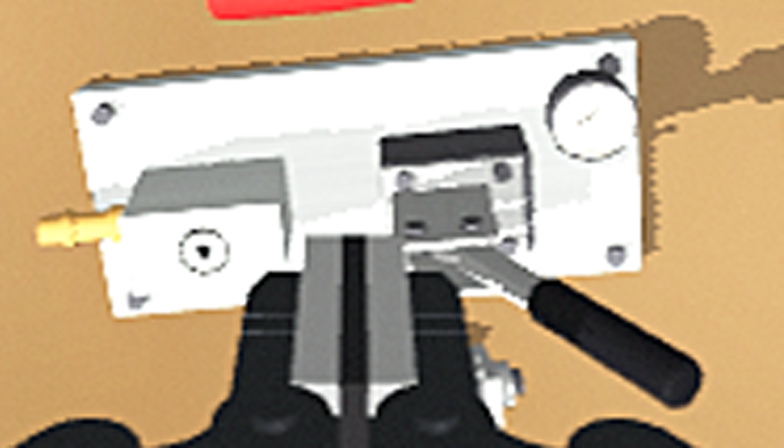

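View pics/w8.png

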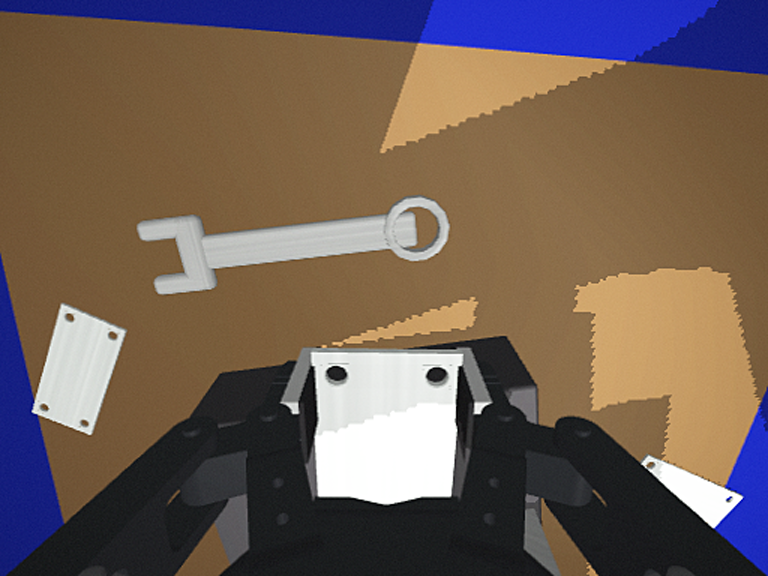

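```bash
python3 - <<'E'
from h import *
np.set_printoptions(precision=4,suppress=True)
s=r.read_state();w=cam("wrist");M=R.from_rotvec(s["tool_rot"]).as_matrix()
f=lambda uv:(np.array(uv,float)+.5)/1.5-.5
for z in (.080,.082,.084):
    P=atz(w,f([(336,374),(436,374)]),z);Q=(P-s["tool_pos"])@M;print(z,Q,np.linalg.norm(P[1]-P[0]),"center tool",Q.mean(0)-[.046,0,0])
E
```

```text
0.08 [[ 0.0076 -0.0169 -0.0202]
 [ 0.0076  0.0164 -0.0202]] 0.03331322871960524 center tool [-0.0384 -0.0003 -0.0202]
0.082 [[ 0.0088 -0.0166 -0.0222]
 [ 0.0088  0.0161 -0.0222]] 0.03276529877784143 center tool [-0.0372 -0.0003 -0.0222]
0.084 [[ 0.01   -0.0164 -0.0242]
 [ 0.01    0.0159 -0.0242]] 0.03221736883607763 center tool [-0.036  -0.0003 -0.0242]
```

>>> {"fn": "apply_moves", "kwargs": {"increments": [0, 0, 20, 0, 0, 0, 46, 0, 0, 0, 46, 0, 0, 0, 46, 0, 0, 0, 46, 0, 0, -15, 26, 2, 0, -35, 0, 5, 0, -35, 0, 5, 0, -35, 0, 5, 0, -35, 0, 5, 0, -35, 0, 5, 0, -35, 0, 5, 0, -35, 0, 5, 0, -35, 0, 5, 0, -35, 0, 5, 0, -20, 0, 3, 0, 0, 0, 0]}}

```text
time: 14.6
tool_pos: [0.5367, -0.0051, 0.291]
tool_rot: [0.97, 2.987, 0.0]
ft_force: [0.1, 0.1, -0.6]
gripper_width: 0.0475
```

>>> {"fn": "apply_moves", "kwargs": {"increments": [-7, -16, 0, 3, -14, -32, 0, 6, -14, -32, 0, 6, -14, -32, 0, 6, -14, -32, 0, 6, -14, -32, 0, 6, -14, -32, 0, 6, -14, -32, 0, 4, -6, -16, 0, 2.6, 0, 0, 0, 0, 0, 0, 0, 0]}}

```text
time: 15.98
tool_pos: [0.4262, -0.2589, 0.2901]
tool_rot: [-0.267, 3.13, 0.001]
ft_force: [0.7, 0.3, -0.5]
gripper_width: 0.0477
```

```bash
python3 - <<'E'
from h import *
s=r.read_state();x=R.from_rotvec(s["tool_rot"]).as_matrix()[:,0];print(s["q"],s["tool_pos"],np.degrees(np.arctan2(x[1],x[0])))
c=cam("wrist");crop(c,0,0,512,384,1.5,"w9.png")
c=cam("top");crop(c,300,140,110,130,4.5,"t9.png")
E
```

```text
[-5.96311158e-01 -1.07081685e-01  1.89443792e+00  7.00335161e-04
  1.35398580e+00 -2.33758489e+00] [ 0.42620208 -0.25889708  0.29014012] -170.2409968571291
```

View pics/w9.png

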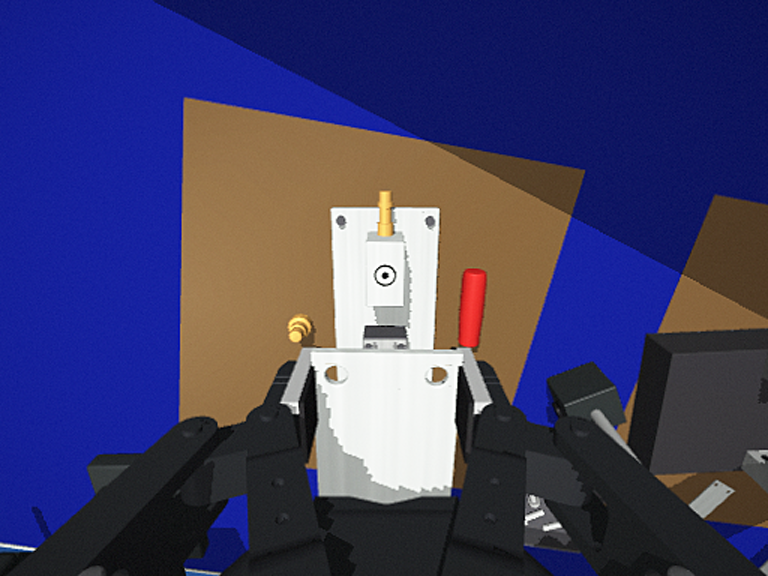

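View pics/t9.png

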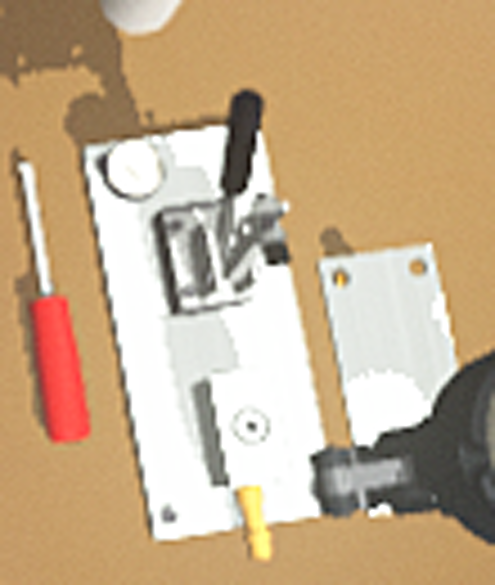

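w9: port ring at (385,275), base -x edge (331,208)–(440,208), and the block aligned with the plate.

```bash
python3 - <<'E'
from h import *
np.set_printoptions(precision=4,suppress=True)
s=r.read_state();w=cam("wrist");t=cam("top");M=R.from_rotvec(s["tool_rot"]).as_matrix()
f=lambda uv:(np.array(uv,float)+.5)/1.5-.5
T2=lambda uv:(np.array(uv,float)+.5)/4.5-.5+[300,140]
print("port",atz(w,f([(385,275)]),.06),"tri",tri(w,f([(385,275)]),t,T2([(251,426)])))
B=atz(w,f([(331,208),(440,208),(334,348),(434,348)]),.012);print(B)
for a,b in ((0,1),(0,2),(1,3)):
    d=B[b]-B[a];print(np.degrees(np.arctan2(d[1],d[0])))
P=atz(w,f([(336,374),(436,374)]),s["tool_pos"][2]+.0195);Q=(P-s["tool_pos"])@M;print(Q,Q.mean(0)-[.046,0,0],np.linalg.norm(P[1]-P[0]))
crop(w,200,120,120,120,5,"w9c.png")
E
```

```text
port [[ 0.4643 -0.254   0.06  ]] tri [[ 0.4662 -0.2535  0.0534  0.0005]]
[[ 0.4193 -0.3168  0.012 ]
 [ 0.4007 -0.2091  0.012 ]
 [ 0.5746 -0.2933  0.012 ]
 [ 0.5555 -0.1826  0.012 ]]
99.79504366459601
8.600180569378427
9.727334448985461
[[ 0.0084 -0.0177 -0.0195]
 [ 0.0084  0.0159 -0.0195]] [-0.0376 -0.0009 -0.0195] 0.03350379312915673
```

View pics/w9c.png

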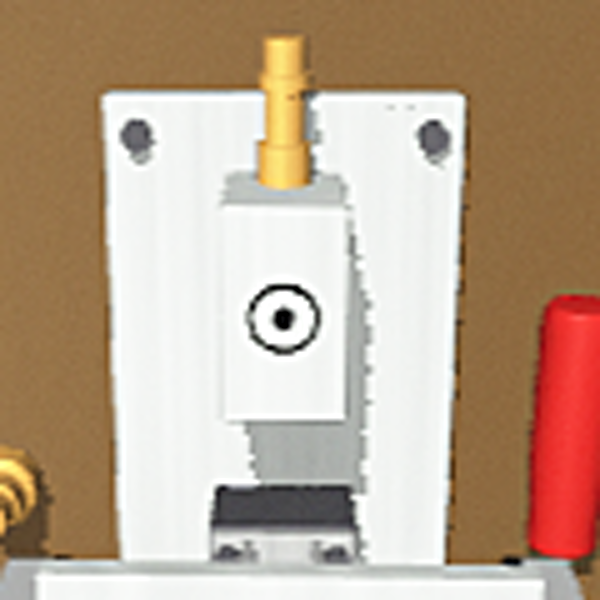

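>>> {"fn": "apply_moves", "kwargs": {"increments": [1, -1, -20, 0, 0, 0, -40, 0, 0, 0, -40, 0, 0, 0, -40, 0, 0, 0, -40, 0, 0, 0, -30, 0, 0, 0, -12, 0, 0, 0, -6, 0, 0, 0, 0, 0]}}

```text
time: 17.3
tool_pos: [0.4275, -0.2612, 0.0625]
tool_rot: [-0.268, 3.129, -0.001]
ft_force: [-0.0, -0.3, -0.5]
gripper_width: 0.0478
```

```bash
python3 - <<'E'
from h import *
s=r.read_state();x=R.from_rotvec(s["tool_rot"]).as_matrix()[:,0];print(s["tool_pos"],np.degrees(np.arctan2(x[1],x[0])))
c=cam("wrist");crop(c,0,0,512,384,1.5,"w10.png")
c=cam("top");crop(c,300,140,110,130,4.5,"t10.png")
c=cam("scene");crop(c,120,170,120,110,5,"s10.png")
E
```

```text
[ 0.42747716 -0.26116635  0.06254245] -170.20939661130524
```

View pics/w10.png

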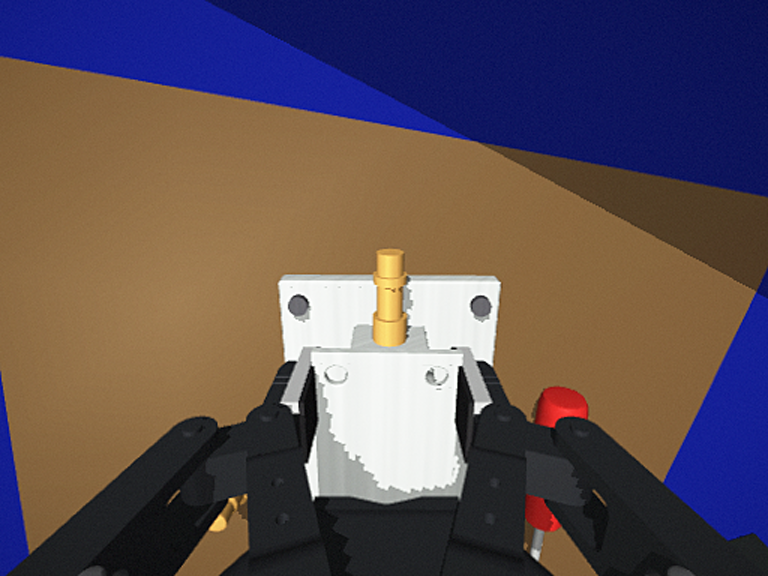

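View pics/t10.png

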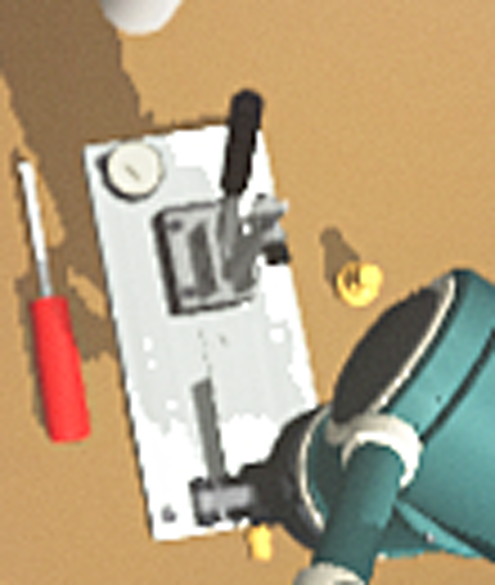

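View pics/s10.png

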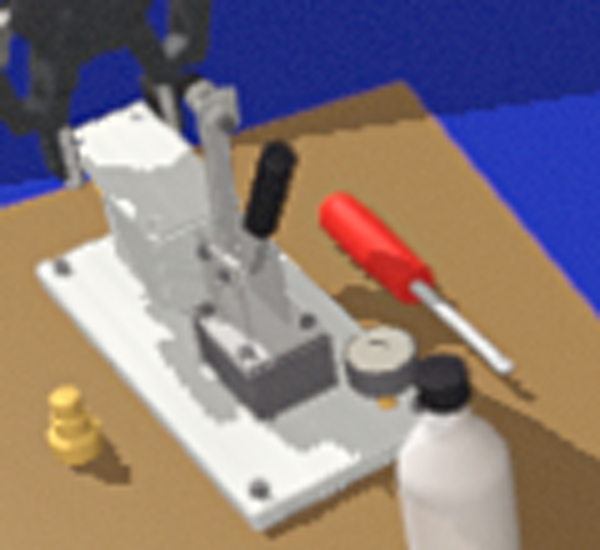

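```bash
python3 - <<'E'
from h import *
np.set_printoptions(precision=4,suppress=True)
s=r.read_state();w=cam("wrist");M=R.from_rotvec(s["tool_rot"]).as_matrix()
f=lambda uv:(np.array(uv,float)+.5)/1.5-.5
g=lambda uv,z:(atz(w,f(uv),z)-s["tool_pos"])@M
B=g([(279,277),(500,276),(298,305),(481,305)],.012);print("base in tool",B,B[:2].mean(0),B[2:].mean(0),np.linalg.norm(B[1]-B[0]))
print("angle",np.degrees(np.arctan2(B[1,0]-B[0,0],B[1,1]-B[0,1])))
Q=g([(336,374),(436,374)],s["tool_pos"][2]+.0195);print(Q,Q.mean(0)-[.046,0,0])
E
```

```text
base in tool [[ 0.0192 -0.053   0.0511]
 [ 0.0198  0.0545  0.051 ]
 [ 0.0045 -0.0447  0.0512]
 [ 0.0046  0.0464  0.051 ]] [0.0195 0.0008 0.0511] [0.0045 0.0008 0.0511] 0.10751919326156338
angle 0.2855009106582768
[[ 0.0084 -0.0177 -0.0195]
 [ 0.0085  0.0158 -0.0195]] [-0.0376 -0.0009 -0.0195]
```

>>> {"fn": "apply_moves", "kwargs": {"increments": [-0.8, 1.8, 0, 0, 0, 0, -6, 0, 0, 0, -6, 0, 0, 0, -2, 0, 0, 0, -1, 0, 0, 0, 0, 0]}}

```text
time: 18.25
tool_pos: [0.426, -0.259, 0.0467]
tool_rot: [0.268, -3.13, -0.0]
ft_force: [-0.8, -0.5, -0.1]
gripper_width: 0.0477
```

>>> {"fn": "apply_moves", "kwargs": {"increments": [0, 0, -1, 0, 0, 0, -1, 0, 0, 0, 0, 0]}}

```text
time: 18.62
tool_pos: [0.4259, -0.259, 0.0447]
tool_rot: [0.268, -3.13, -0.0]
ft_force: [-0.0, 0.6, -0.8]
gripper_width: 0.0479
```

```bash
python3 - <<'E'
from h import *
c=cam("wrist");crop(c,0,0,512,384,1.5,"w11.png")
c=cam("scene");crop(c,120,170,100,70,7,"s11.png")
E
```

```text
(no output)
```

View pics/s11.png

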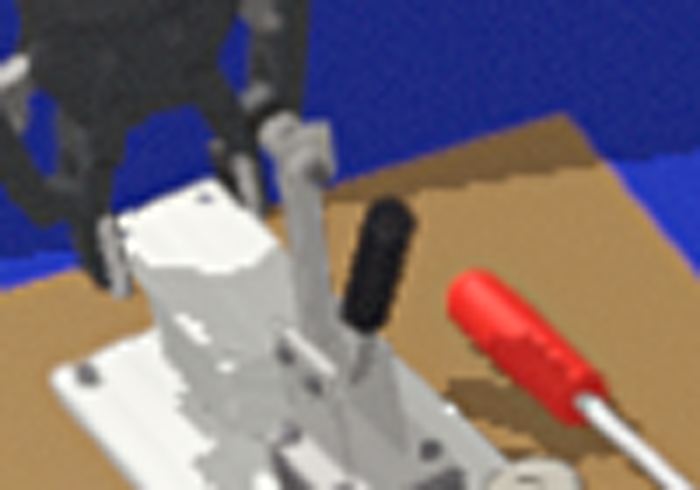

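View pics/w11.png

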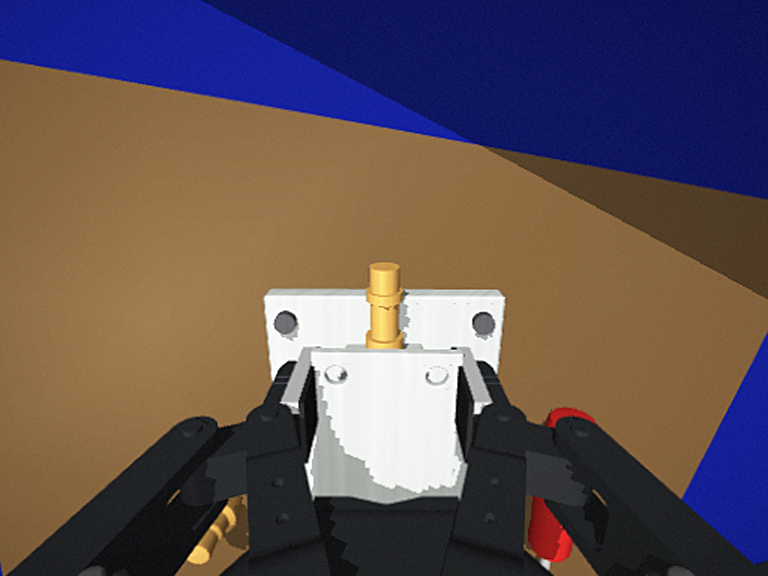

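>>> {"fn": "apply_moves", "kwargs": {"increments": [0, 0, -1, 0, 0, 0, -1, 0, 0, 0, 0, 0]}}

```text
time: 19.1
tool_pos: [0.426, -0.2591, 0.043]
tool_rot: [-0.268, 3.13, -0.0]
ft_force: [-0.6, 0.2, 1.9]
gripper_width: 0.0478
```

>>> {"fn": "apply_moves", "kwargs": {"increments": [0, 0, -0.5, 0, 0, 0, 0, 0]}}

```text
time: 19.35
tool_pos: [0.4261, -0.2591, 0.0429]
tool_rot: [-0.268, 3.13, -0.0]
ft_force: [-1.5, 1.6, 6.2]
gripper_width: 0.0478
```

>>> {"fn": "apply_moves", "kwargs": {"increments": [0, 0, 0, 0, 0, 0, 0, 0, 0, 0, 0, 0, 0, 0, 0, 0], "gripper": 64}}

```text
time: 19.85
tool_pos: [0.4259, -0.259, 0.0421]
tool_rot: [0.268, -3.13, -0.0]
ft_force: [-0.3, 0.5, 0.4]
gripper_width: 0.0643
```

```bash
python3 - <<'E'
from h import *
c=cam("wrist");crop(c,0,0,512,384,1.5,"w12.png")
c=cam("scene");crop(c,120,170,100,70,7,"s12.png")
E
```

```text
(no output)
```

View pics/s12.png

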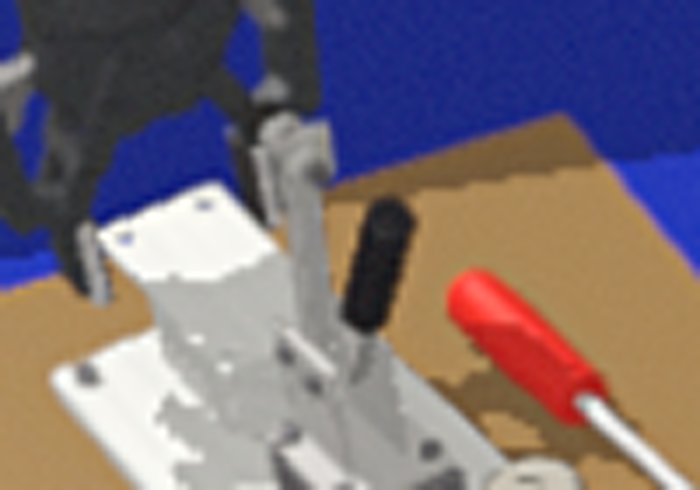

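View pics/w12.png

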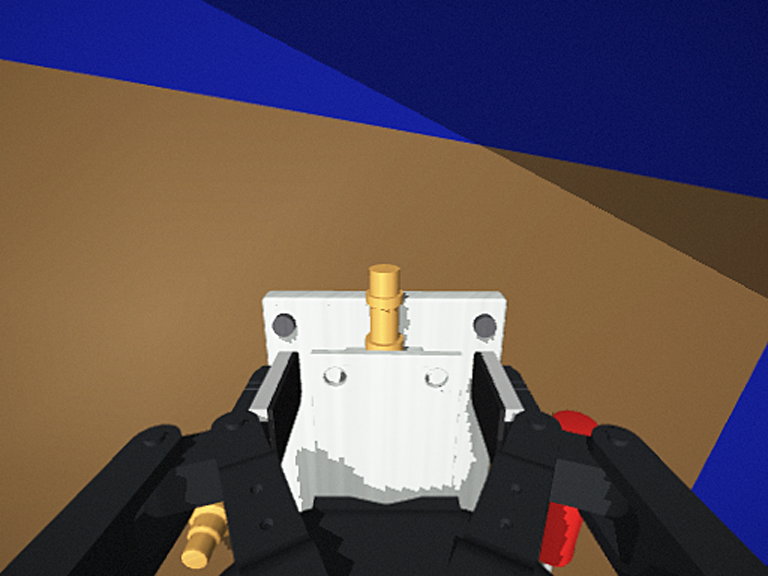

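Released, and the plate rests on the block. Retreating straight up to check centring.

>>> {"fn": "apply_moves", "kwargs": {"increments": [0, 0, 5, 0, 0, 0, 20, 0, 0, 0, 40, 0, 0, 0, 50, 0, 0, 0, 50, 0, 0, 0, 40, 0, 0, 0, 20, 0, 0, 0, 0, 0]}}

```text
time: 20.95
tool_pos: [0.4271, -0.2598, 0.2699]
tool_rot: [-0.268, 3.126, -0.005]
ft_force: [-0.2, 0.3, 0.5]
gripper_width: 0.0641
```

```bash
python3 - <<'E'
from h import *
import pickle
c=cam("wrist");crop(c,0,0,512,384,1.5,"w13.png");pickle.dump((c,r.read_state()),open("w13.pkl","wb"));crop(c,180,150,150,120,5,"w13c.png")
E
```

```text
(no output)
```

View pics/w13.png

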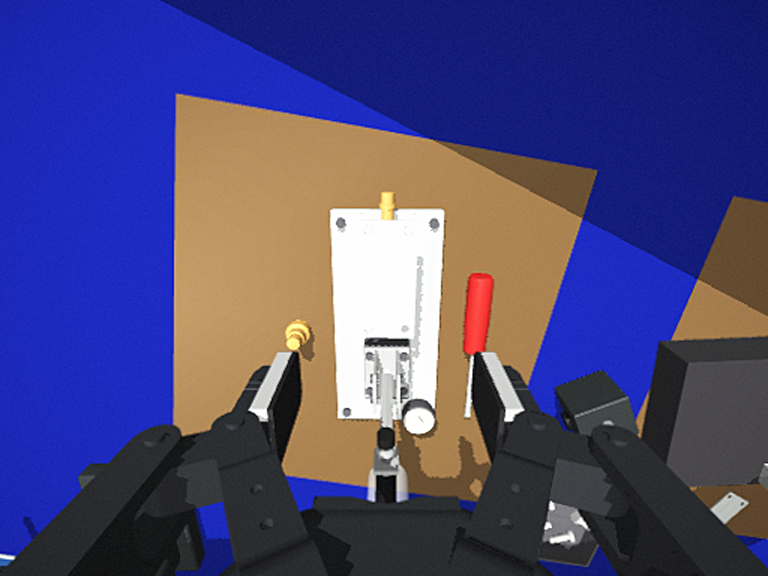

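View pics/w13c.png

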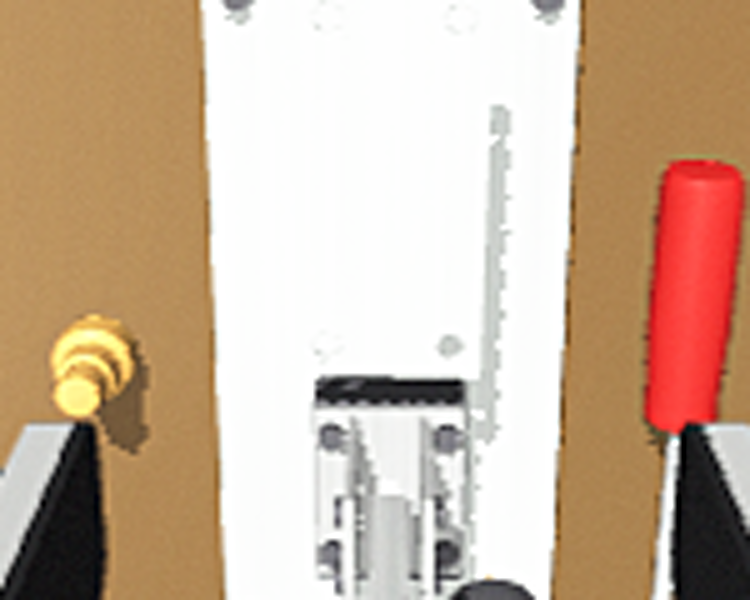

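```bash
python3 - <<'E'
from h import *
import pickle
np.set_printoptions(precision=4,suppress=True)
w,s=pickle.load(open("w13.pkl","rb"))
f=lambda uv:(np.array(uv,float)+.5)/1.5-.5
g=lambda uv:(np.array(uv,float)+.5)/5-.5+[180,150]
H=atz(w,g([(327,17),(461,17),(327,346),(451,346)]),.063);print(H,"centre",H.mean(0))
d=H[:2].mean(0)-H[2:].mean(0);print("axis",np.degrees(np.arctan2(-d[1],-d[0])),np.linalg.norm(d))
B=atz(w,f([(330,210),(444,209),(337,419),(341,223),(434,223)]),.012);print("base",B)
e=(B[1]-B[0]);print("base yaw",np.degrees(np.arctan2(e[1],e[0]))-90, np.linalg.norm(e),"port pred",B[:2].mean(0)+.055*np.array([np.cos(.171),np.sin(.171),0]))
e=B[2]-B[0];print(np.degrees(np.arctan2(e[1],e[0])),np.linalg.norm(e))
# riser: visible front top edge symmetric check
c=cam("top");crop(c,320,190,80,70,9,"t13.png")
c=cam("scene");crop(c,120,170,100,70,7,"s13.png")
E
```

```text
[[ 0.4212 -0.2781  0.063 ]
 [ 0.4154 -0.2446  0.063 ]
 [ 0.5122 -0.2638  0.063 ]
 [ 0.5064 -0.2301  0.063 ]] centre [ 0.4638 -0.2542  0.063 ]
axis 8.990705952460337 0.09207199211844154
base [[ 0.4196 -0.3172  0.012 ]
 [ 0.4002 -0.21    0.012 ]
 [ 0.6556 -0.2792  0.012 ]
 [ 0.4303 -0.3052  0.012 ]
 [ 0.415  -0.2167  0.012 ]]
base yaw 10.298617335996639 0.10896055570622677 port pred [ 0.4641 -0.2543  0.012 ]
9.166409629814058 0.23905699088735508
```

View pics/s13.png

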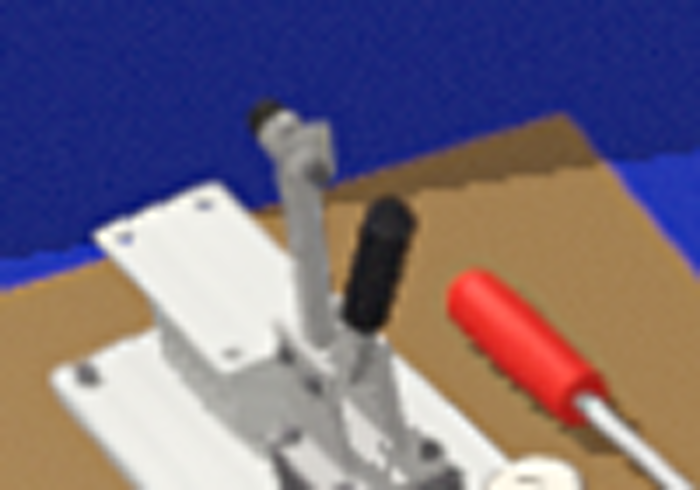

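Plate centre (0.4638,-0.2542) against the predicted port (0.4641,-0.2543), axes within about 1°, and flat in s13. Now the handle: close the fingers and move above the gap between bar and handle.

>>> {"fn": "apply_moves", "kwargs": {"increments": [8, 1.5, 0, 0, 24, 4, 0, 0, 32, 5.5, 0, 0, 32, 5.5, 0, 0, 32, 5.5, 0, 0, 24, 4, 0, 0, 10, 1.5, 0, 0, 0, 0, -20, 0, 0, 0, -30, 0, 0, 0, 0, 0], "gripper": 0}}

```text
time: 22.35
tool_pos: [0.5844, -0.2306, 0.2125]
tool_rot: [0.266, -3.123, -0.006]
ft_force: [-0.2, 0.2, 0.3]
gripper_width: -0.0001
```

```bash
python3 - <<'E'
from h import *
c=cam("scene");crop(c,140,130,100,100,6,"s14.png")
c=cam("top");crop(c,300,120,110,130,4.5,"t14.png")
E
```

```text
(no output)
```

View pics/s14.png

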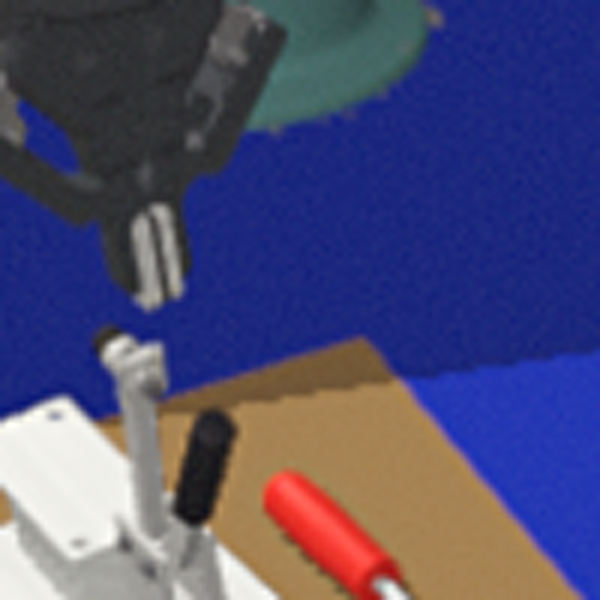

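View pics/t14.png

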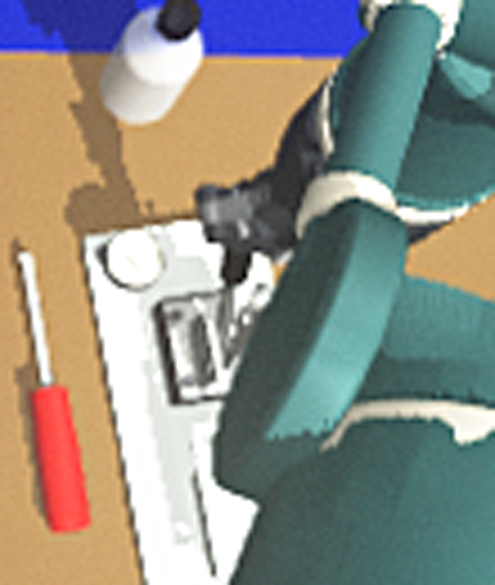

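```bash
python3 - <<'E'
from h import *
np.set_printoptions(precision=4,suppress=True)
s=r.read_state();print(s["tool_pos"],R.from_rotvec(s["tool_rot"]).as_matrix())
c=cam("scene")
H=np.array([.569,-.2359,.084]);u=np.array([.9857,.1685,0]);n=np.array([-.1685,.9857,0]);z=np.array([0,0,1])
K=lambda fx,zz,fy=0:H+u*(fx-41)/1e3+n*fy/1e3+z*(zz/1e3-.084)
h=1.02
pts=[s["tool_pos"],K(41+45*np.cos(h),84+45*np.sin(h)),K(41+108*np.cos(h),84+108*np.sin(h)),K(20,84),K(20-95*np.cos(1.65*h),84+95*np.sin(1.65*h)),K(72,158),K(50,158),K(20-85*np.cos(1.65*h),84+85*np.sin(1.65*h))]
p=proj(c,pts);im=cv2.resize(c["img"][130:230,140:240,::-1],None,fx=6,fy=6,interpolation=cv2.INTER_CUBIC)
for i,q in enumerate((p-[140,130]+.5)*6-.5):
    cv2.circle(im,tuple(int(v) for v in q),3,(0,255,0),-1);cv2.putText(im,str(i),(int(q[0])+4,int(q[1])),0,.5,(0,255,255),1)
cv2.imwrite("pics/s15.png",im)
E
```

```text
[ 0.5869 -0.2316  0.2166] [[-0.9856 -0.1693 -0.0017]
 [-0.1693  0.9856  0.0006]
 [ 0.0016  0.0009 -1.    ]]
```

View pics/s15.png

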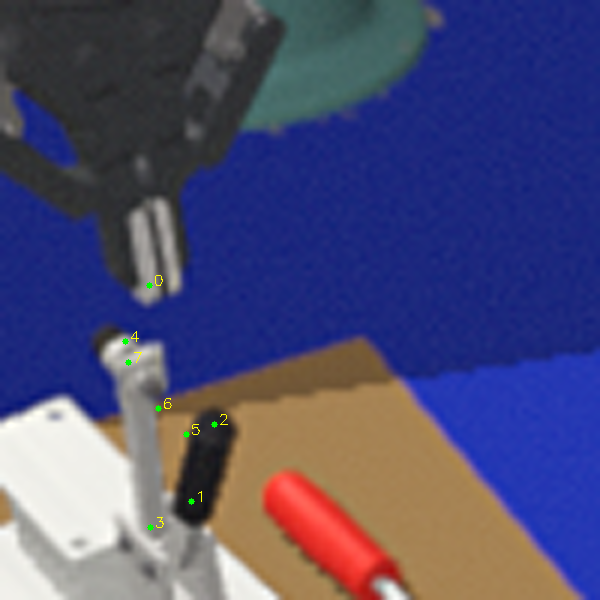

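The bar's head sits close to the gap, so I'll push from above on the grip's outer end, clear of the bar, and follow the arc.

>>> {"fn": "apply_moves", "kwargs": {"increments": [10, 1, 0, 0, 16, 2.5, 0, 0, 0, 0, -15, 0, 0, 0, -8, 0, 0, 0, -3, 0, 0, 0, 0, 0]}}

```text
time: 23.25
tool_pos: [0.6134, -0.2279, 0.1905]
tool_rot: [0.268, -3.129, -0.001]
ft_force: [-0.1, -0.8, 0.5]
gripper_width: 0.0002
```

```bash
python3 - <<'E'
from h import *
print(r.read_state()["tool_pos"])
c=cam("scene");crop(c,140,130,100,100,6,"s16.png")
E
```

```text
[ 0.6134107  -0.22794163  0.19054503]
```

View pics/s16.png

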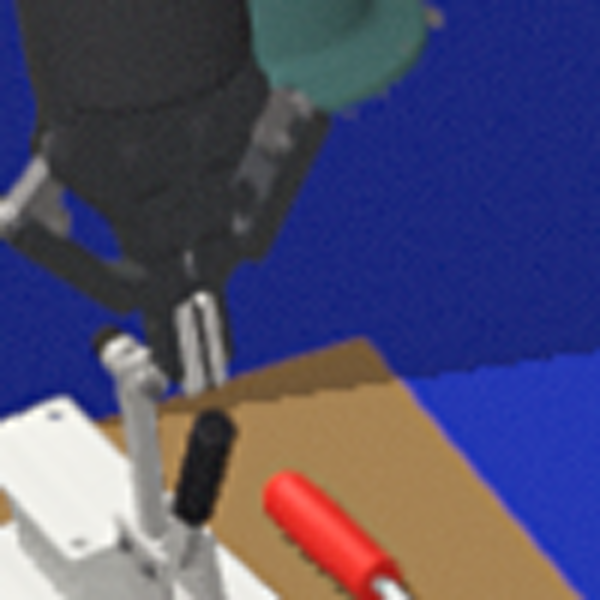

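>>> {"fn": "apply_moves", "kwargs": {"increments": [0, 0, -4, 0, 0, 0, -3, 0, 0, 0, -2, 0, 0, 0, -2, 0, 0, 0, 0, 0]}}

```text
time: 23.92
tool_pos: [0.614, -0.2281, 0.1806]
tool_rot: [-0.268, 3.13, -0.0]
ft_force: [-0.4, 0.6, 1.3]
gripper_width: 0.0002
```

>>> {"fn": "apply_moves", "kwargs": {"increments": [1, 0, -3, 0, 2.5, 0.4, -2.5, 0, 2.5, 0.4, -2.5, 0, 2.5, 0.4, -2, 0, 0, 0, 0, 0]}}

```text
time: 24.55
tool_pos: [0.6251, -0.2265, 0.1732]
tool_rot: [-0.267, 3.124, -0.001]
ft_force: [1.9, 3.4, 7.4]
gripper_width: -0.0001
```

```bash
python3 - <<'E'
from h import *
s=r.read_state();print(s["tool_pos"],s["ft_force"])
c=cam("scene");crop(c,140,130,100,100,6,"s17.png")
E
```

```text
[ 0.62512362 -0.22647894  0.17316186] [1.9198385  3.3785585  7.38510509]
```

View pics/s17.png

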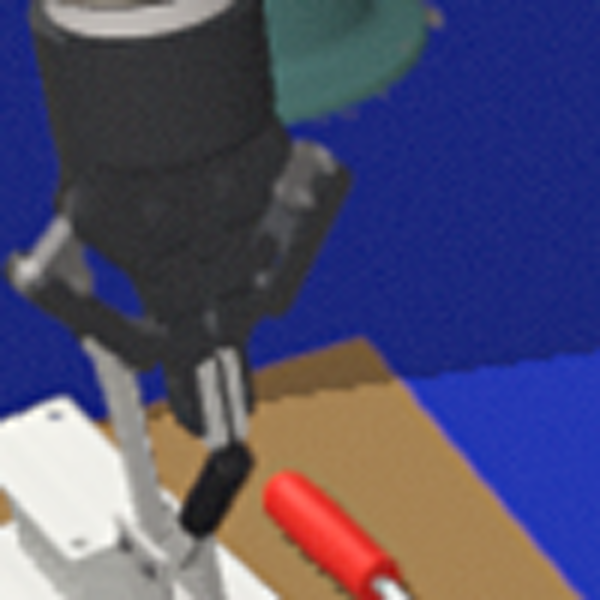

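>>> {"fn": "apply_moves", "kwargs": {"increments": [4, 0.7, -4, 0, 5, 0.8, -6, 0, 5, 0.8, -6, 0, 4, 0.7, -6, 0, 4, 0.7, -6, 0, 3.5, 0.6, -6, 0, 3, 0.5, -6, 0, 2.5, 0.4, -6, 0, 1, 0.2, -3, 0, 0, 0, 0, 0]}}

```text
time: 25.85
tool_pos: [0.6552, -0.2217, 0.1218]
tool_rot: [-0.268, 3.129, -0.001]
ft_force: [2.6, -0.6, 3.9]
gripper_width: -0.0002
```

```bash
python3 - <<'E'
from h import *
s=r.read_state();print(s["tool_pos"],s["ft_force"])
c=cam("scene");crop(c,130,140,110,100,6,"s18.png")
E
```

```text
[ 0.65515789 -0.22168796  0.12184855] [ 2.63799342 -0.58102046  3.85031059]
```

View pics/s18.png

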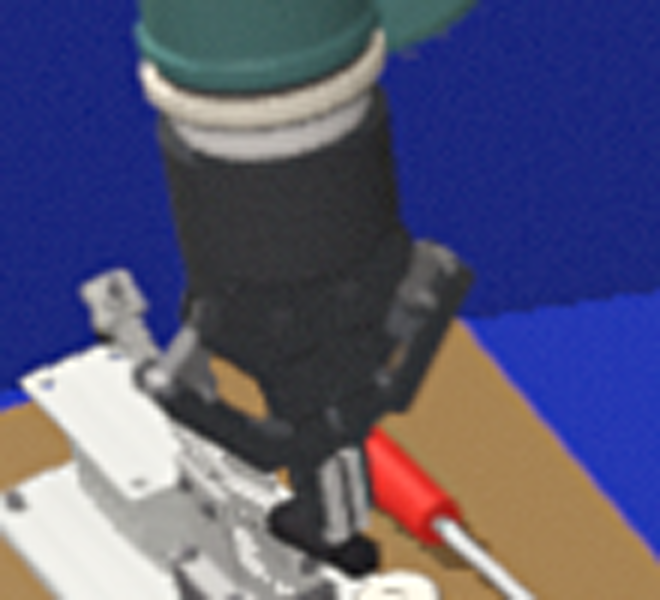

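>>> {"fn": "apply_moves", "kwargs": {"increments": [1.5, 0.2, -4, 0, 1.5, 0.2, -5, 0, 1, 0.2, -5, 0, 1, 0.1, -5, 0, 0, 0, -4, 0, 0, 0, -3, 0, 0, 0, -1, 0, 0, 0, 0, 0]}}

```text
time: 26.9
tool_pos: [0.6591, -0.2206, 0.0939]
tool_rot: [0.268, -3.129, -0.0]
ft_force: [2.0, 0.4, 2.7]
gripper_width: 0.0002
```

>>> {"fn": "apply_moves", "kwargs": {"increments": [0, 0, -1, 0, 0, 0, -1, 0, 0, 0, 0, 0]}}

```text
time: 27.28
tool_pos: [0.6592, -0.2207, 0.0927]
tool_rot: [0.268, -3.13, -0.0]
ft_force: [1.1, 0.8, 5.6]
gripper_width: -0.0002
```

>>> {"fn": "apply_moves", "kwargs": {"increments": [0, 0, -1, 0, 0, 0, -1, 0, 0, 0, 0, 0]}}

```text
time: 27.65
tool_pos: [0.6593, -0.2207, 0.0925]
tool_rot: [0.268, -3.13, 0.0]
ft_force: [-1.5, 2.1, 13.6]
gripper_width: -0.0001
```

>>> {"fn": "apply_moves", "kwargs": {"increments": [0, 0, -1.5, 0, 0, 0, -1.5, 0, 0, 0, 0, 0]}}

```text
time: 28.02
tool_pos: [0.6594, -0.2208, 0.0921]
tool_rot: [-0.268, 3.13, -0.0]
ft_force: [-8.1, 2.9, 24.3]
gripper_width: 0.0001
```

```bash
python3 - <<'E'
from h import *
s=r.read_state();print(s["tool_pos"],s["ft_force"])
c=cam("scene");crop(c,120,140,120,110,6,"s19.png")
E
```

```text
[ 0.65942978 -0.22079979  0.09214155] [-8.14502507  2.9114511  24.2950231 ]
```

View pics/s19.png

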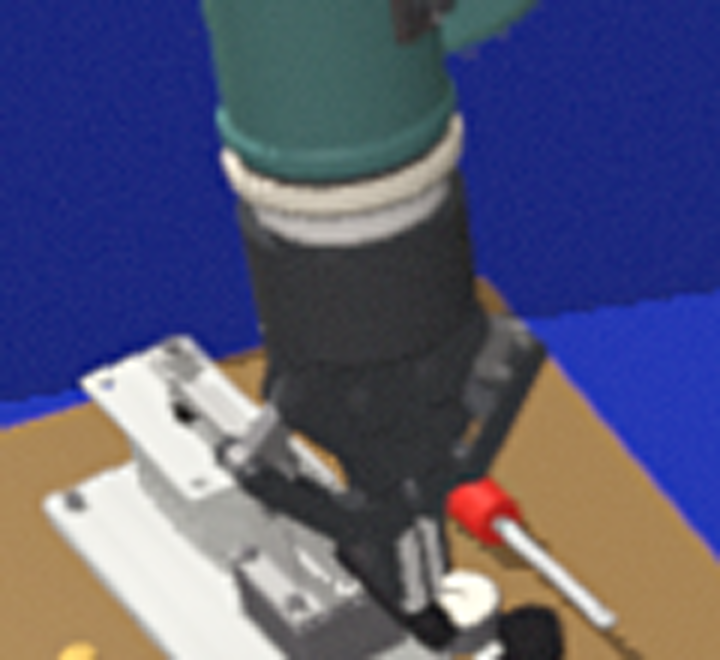

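Hard stop at the predicted height (tip z 0.092, 24 N). Retreating up to inspect.

>>> {"fn": "apply_moves", "kwargs": {"increments": [0, 0, 3, 0, 0, 0, 10, 0, 0, 0, 30, 0, 0, 0, 50, 0, 0, 0, 50, 0, 0, 20, 50, 0, 0, 50, 30, 0, 0, 60, 0, 0, 0, 60, 0, 0, 0, 40, 0, 0, 0, 0, 0, 0]}}

```text
time: 29.45
tool_pos: [0.6582, 0.0122, 0.3088]
tool_rot: [0.274, -3.126, -0.001]
ft_force: [0.4, -0.7, -0.5]
gripper_width: -0.0
```

```bash
python3 - <<'E'
from h import *
s=r.read_state();print(s["tool_pos"],s["ft_force"])
c=cam("scene");crop(c,0,0,512,384,1.5,"s20.png");crop(c,110,170,120,110,6,"s20c.png")
c=cam("top");crop(c,0,0,512,384,1.5,"t20.png");crop(c,310,150,90,110,6,"t20c.png")
E
```

```text
[0.65821099 0.01216973 0.3088054 ] [ 0.36280179 -0.65121391 -0.52556716]
```

View pics/s20c.png

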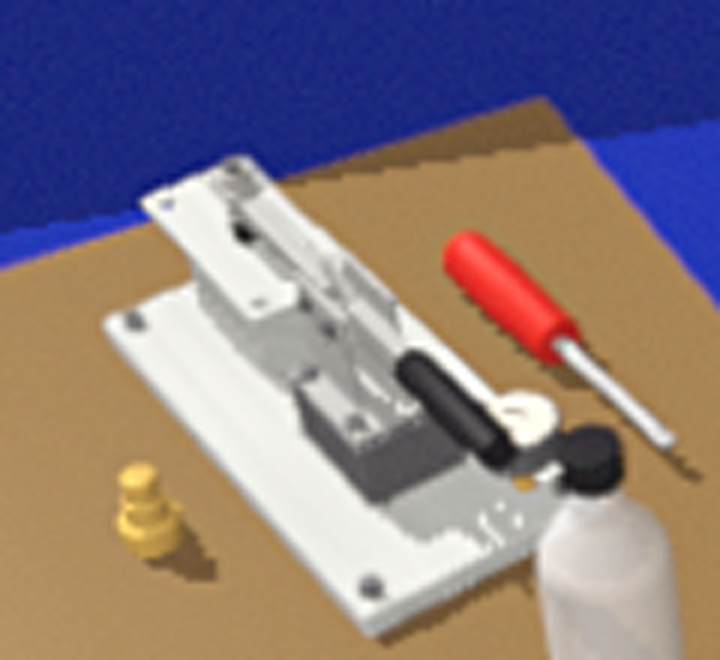

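View pics/t20c.png

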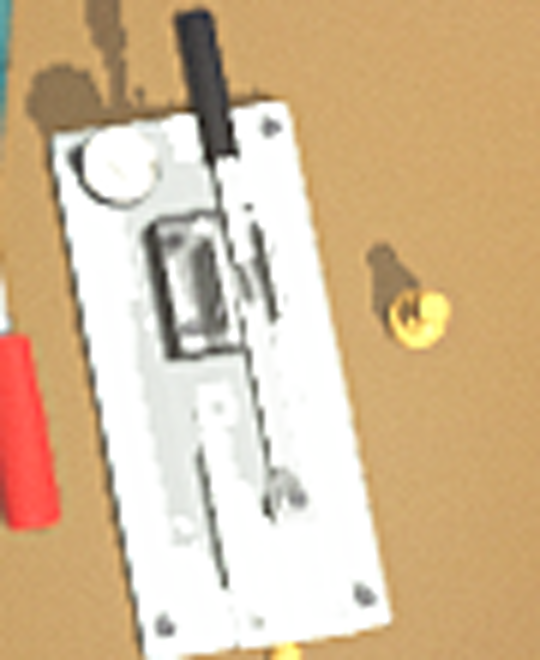

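View pics/t20.png

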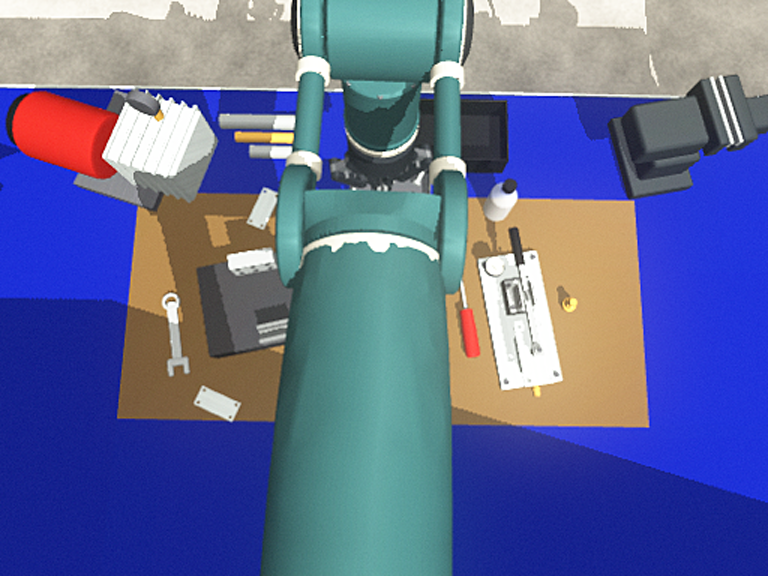

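```bash
python3 - <<'E'
from h import *
c=cam("scene")
P=np.array([.4642,-.2541,.063]);a=np.radians(9.7);u=np.array([np.cos(a),np.sin(a),0]);n=np.array([-u[1],u[0],0]);k=np.array([0,0,1])
H=P+u*.106;H[2]=.084
pts=[H+u*.040,H+u*.108]+[H+.108*(u*np.cos(.1)+k*np.sin(.1))]+[P+sx*.046*u+sy*.0168*n for sx in(-1,1) for sy in(-1,1)]
im=cv2.resize(c["img"][170:280,110:230,::-1],None,fx=6,fy=6,interpolation=cv2.INTER_CUBIC)
for i,q in enumerate((proj(c,pts)-[110,170]+.5)*6-.5):
    cv2.circle(im,tuple(int(v) for v in q),3,(0,255,0) if i!=2 else (0,0,255),-1)
cv2.imwrite("pics/s21.png",im)
E
```

```text
(no output)
```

View pics/s21.png

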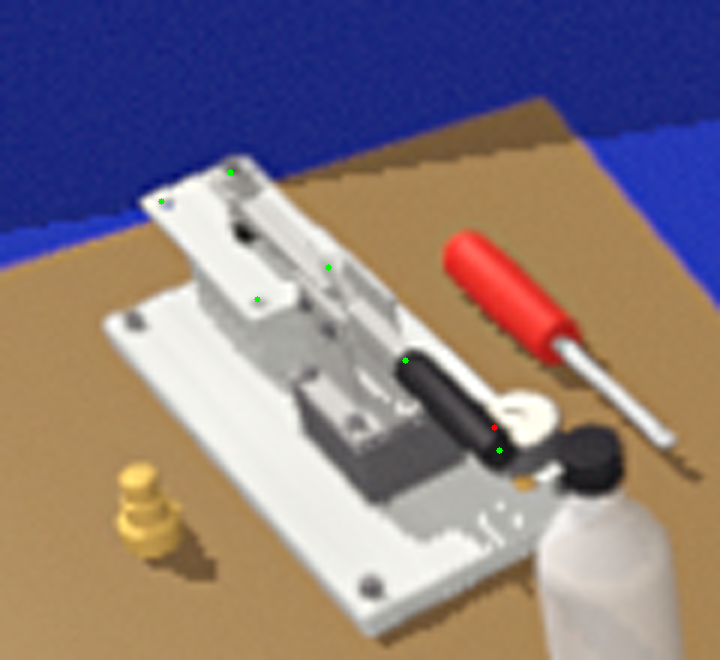

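View pics/s20.png

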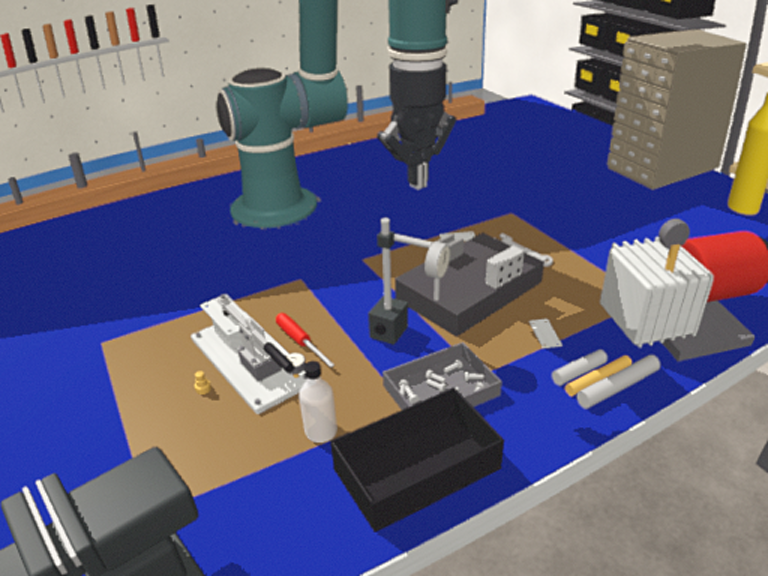

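The handle is level (the h=0 projection lies on the grip), the pad is on the plate's middle, and everything else is where it was. The arm is clear.

```bash
python3 -c "
from workcell import r
print(r.job_done())"
```

```text
the job is handed in; nothing more can be done
None
```

The cover plate is clamped on the port block and the job is handed in, at about 30 s of the 64 s allowed. The hand-in itself reports no verdict.

**What I did:**
- **Slide:** I dragged the plate lengthways with the shut fingertips, pressing at about 9 N, over the granite's spanner end to about 43 mm overhang.
- **Lift:** I gripped the overhanging end across its width and lifted it level; it was never dropped.
- **Placing:** I laid it on the port block and then pushed the clamp handle down to its stop, at about 24 N with the fingertip at z = 0.092.

**Last checks:**
- **Centring:** Before clamping, the plate centre was within about 1 mm of the port and its axis within about 1° of the fixture. The two plate holes still clear of the clamp bar were in the same place afterwards.
- **Clamp:** The handle matches its fully-down position, and the pad is on the middle of the plate.
- **Other objects:** The pictures show the other items where they were, and the arm is clear of everything.

**Disagreements:** Camera measurements of the port's position differed by 1 to 2 mm between views. Heights measured from the wrist and top views together were off by 5 to 8 mm, so I relied on contact forces for the final heights.

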